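# Load the dowel rack and put away the steel bars

### The job

Load the three round wooden dowels into the sloping feed rack by letting each roll down from the open upper end under the wire guards: the thickest first so that it lies against the stop at the low end, then the middle one behind it, then the thinnest, each lying across the rack. Put the thick square steel bar down flat in the large plywood tray and the thin square steel bar flat in the small steel tray, and leave the flat wooden offcut where it is.

Things in the scene. Friction and masses are not known exactly. Their poses are not given: they have to be found in the camera images.
- thick_dowel: round beech dowel, 32 mm diameter, 100 mm long, lying on the bench; light, rolls if nudged. Origin at its middle on the axis (16 mm above the bench); its x axis runs along the dowel
- middle_dowel: round beech dowel, 24 mm diameter, 100 mm long, lying on the bench; light, rolls if nudged. Origin at its middle on the axis (12 mm above the bench); its x axis runs along the dowel
- thin_dowel: round beech dowel, 16 mm diameter, 100 mm long, lying on the bench; light, rolls if nudged. Origin at its middle on the axis (8 mm above the bench); its x axis runs along the dowel
- thick_bar: square steel bar, 28 x 28 mm, 100 mm long, about 0.6 kg, lying on the bench. Origin at its centre (14 mm above the bench); its x axis runs along the bar
- thin_bar: square steel bar, 14 x 14 mm, 100 mm long, about 0.15 kg, lying on the bench. Origin at its centre (7 mm above the bench); its x axis runs along the bar
- flat_offcut: flat beech offcut 100 x 40 x 12 mm lying on the bench among the rods, to be left alone. Origin at its centre, x along its length
- rack: fixed plywood ramp 190 x 136 mm. Origin on the bench under its middle; x level, from low to high end, y across. Deck rises 9 deg: top 28 mm over the bench at x=-85 mm (30 mm stop), 48 mm at x=+40, 56 mm at the open end x=+93. Side walls 14 mm high, 120 apart. Wire guards 46 mm over the deck at x=-62 and -21 bar the low half from above; a dowel let go across the deck (along y) at x=+40 rolls down
- large_tray: open plywood tray, fixed, outside 150 (along its x) x 120 (along its y) x 28 mm high, walls 5 mm, inner floor 5 mm above the bench. Origin under its centre on the bench
- small_tray: open dark steel tray, fixed, outside 130 (along its x) x 85 (along its y) x 18 mm high, walls 4 mm, inner floor 4 mm above the bench. Origin under its centre on the bench
Mind the look-alikes: they are no part of the job. What is shaped like the thick_bar but purple or yellow is not meant.

How it is judged:
By the outcome, as a careful person would: the job done as asked, in the order asked, and still so for the second after the job is handed in, with the robot touching nothing.
It also fails if it takes over 125 s, if anything falls off the work surface, if the arm or the gripper's body presses on something with over 40 N, if the wrist force passes 120 N, or if a joint passes its speed limit or range.

### The arm

A 6-joint arm with a two-finger parallel gripper is mounted at the origin on the work surface. World frame = base frame: x ahead of the robot, y to its left, z up, the work surface at z = 0. Lengths are in m, angles in degrees, forces in N, time in s.
With the tool pointing down it reaches from about 0.375 to 0.9 m from the base axis. Payload 3.1 kg.
Tool frame: the origin (TCP) lies midway between the tips of the shut fingers; the grasp point (between the pads) lies 19 mm behind it; z points along the fingers, y is the line along which they close (so a half turn about z gives the same grasp; the last joint's range is limited). The gripper opens to 87 mm and grips with 3 to 60 N. Pads are 19 mm wide; open, the fingers measure 117 mm over their backs; the gripper's body (75 mm by 190 mm) begins 51 mm behind the grasp point.
Start: joints at [-82.821, 30.224, 82.088, -0, 67.689, -10.227], TCP at [0.187, -0.596, 0.184] pointing down, gripper open.
Joint ranges: [-176.69, 176.69], [-43.24, 126.21], [12.49, 139.97], [-82, 262], [0, 151.66], [-163.58, 163.58]. Speed limits (degrees/s): [159.86, 159.86, 180, 180, 180, 180].

### API

Orientations are given as a 3x3 rotation matrix whose columns are the frame's x, y, z axes.
In Python, from rig import read_state, capture, camera_info, hand_in gives the robot as it stands.
- The arm moves only by the tool drive_tool, never from a script. Its argument "motion" is a list of rows, each a list of 2 entries, a list of its own where there are three numbers: the shift along the tool's x, y, z in mm, then the turn, a rotation vector about the tool's x, y, z in rad. A call has 1 to 5 rows; each row shifts and turns the commanded pose from where the row before left it, along the tool's axes as they then stand; what a row does not reach is not made up. A row lasts 1/10 s, in which the tool goes at most 50 mm and 8.59 degrees, less where a joint would pass 70% of its speed; a pose out of reach is approached as far as the arm can. A call is refused whole if a number of a shift passes 50 or a number of a turn 0.15, either way. A call with a gripper value outside its range is refused whole. "gripper" is the opening, from 0 (shut) to 1 (fully open), set as the call begins (left out, the last holds). The fingers move at their own pace and stop on an object; the grip force is fixed at half the most. Time passes only in rows, so rows that do not move let the fingers close. It gives the time, the measured TCP pose, the force, the opening and the grip force at its end, in the units of the state.
- read_state(): the state, without advancing time (a new reading comes with each control period).
- capture(name): name is "side" or "top"; returns the picture (420x560x3 uint8, red, green, blue); there is no depth.
- camera_info(name): a dict with "fovy" (degrees; the focal length in pixels is half the picture's height over the tangent of half this angle, whatever the lens; pixels are square), "cx", "cy" (the principal point, pixels), "k1" (the pictures are not rectified: a ray, as slopes to the right and down, at radius r is drawn at 1 + k1 r^2 times it, then the intrinsics apply), "xyz" and "orientation" of the camera in the world. Camera axes: x right, y down, z forward; pixel columns grow to the right and rows downward; lengths in m; the calibration is good to about 2 mm. A picture is of the moment at which its call begins. camera_info takes no time and is no camera call.
- hand_in(): hands the job in; it is judged then, once.
The state is a dict: "time_s": time; "joint_positions": joint angles; "qvel": joint speeds; "tau": joint torques, N m; "position": TCP position; "tcp_rot": TCP orientation; "force": force on the tool from outside, world axes, zero at the start; "moment": the same for the moment, N m; "opening": opening from 0.0 (shut) to 1.0 (fully open); "grasp_force": force on a finger pad.
Only numpy, scipy, OpenCV 4.12 (cv2) and the standard library are available. Lean on these libraries where they do the work, as an engineer would, in place of code of your own. Each camera call takes 0.05 s, during which the arm holds its last target. There are 200 camera calls.

## Working session

There is one attempt and no reset: what is moved stays moved. The work goes in short steps, Python scripts to look and compute and a tool call to move; the robot and the scene stay as the last step left them, time stands still between calls to the robot, and variables do not carry over. Pictures are saved under pics/ and viewed, at most 14 in all, crops included, and the job is handed in when it is done.

Besides the shell and the picture viewer there is one more tool, called after "Request:" as name([rows], argument=value, ...), one row to a line, values as JSON. drive_tool: Moves the arm, as the interface text tells. Its arguments: {"type":"object","properties":{"motion":{"type":"array","items":{"type":"array"}},"gripper":{"type":"number"}},"required":["motion"]}

```bash
mkdir -p pics
cat > h.py <<'E'
import numpy as np, cv2
from rig import read_state, capture, camera_info, hand_in
def snap(n,f):
    im=capture(n); cv2.imwrite('pics/'+f,im[:,:,::-1]); return im
def ray(n,u,v):
    c=camera_info(n); f=210/np.tan(np.radians(c['fovy']/2))
    d=np.array([(u-c['cx'])/f,(v-c['cy'])/f]); s=d.copy()
    for _ in range(20): s=d/(1+c['k1']*(s@s))
    return np.array(c['xyz']),np.array(c['orientation'])@np.array([s[0],s[1],1])
def pt(n,u,v,z):
    o,d=ray(n,u,v); return (o+d*(z-o[2])/d[2])[:2]
E
python3 - <<'E'
from h import *
for n in('top','side'):
    im=snap(n,n+'0.png'); c=camera_info(n); print(n,c)
    cv2.imwrite('pics/'+n+'0.png',cv2.resize(im[:,:,::-1],(800,600),interpolation=cv2.INTER_CUBIC))
s=read_state();print(s['time_s'],s['tcp_rot'],s['opening'])
E
```

```text
top {'fovy': 44.860520261660554, 'cx': 283.0376752589219, 'cy': 215.89550243810714, 'k1': 0.015577123756613043, 'xyz': array([0.32613546, 0.06645537, 1.46317412]), 'orientation': array([[ 0.02172186, -0.99049748,  0.13580466],
       [-0.99962312, -0.01923674,  0.01958499],
       [-0.01678644, -0.1361789 , -0.99054203]])}
side {'fovy': 57.34661869430775, 'cx': 280.2685169021078, 'cy': 208.85747356728217, 'k1': 0.012167159016066865, 'xyz': array([ 0.47785049, -0.61661441,  0.65267358]), 'orientation': array([[ 0.99974784,  0.01853635,  0.01267493],
       [ 0.00220726, -0.64283173,  0.76600424],
       [ 0.02234677, -0.76578311, -0.64271055]])}
0.1 [[ 9.54209072e-01  2.99140394e-01 -2.67629572e-04]
 [ 2.99140330e-01 -9.54207109e-01  1.96347877e-03]
 [ 3.31981774e-04 -1.95362806e-03 -9.99998037e-01]] 1.002415273461184
```

View pics/top0.png

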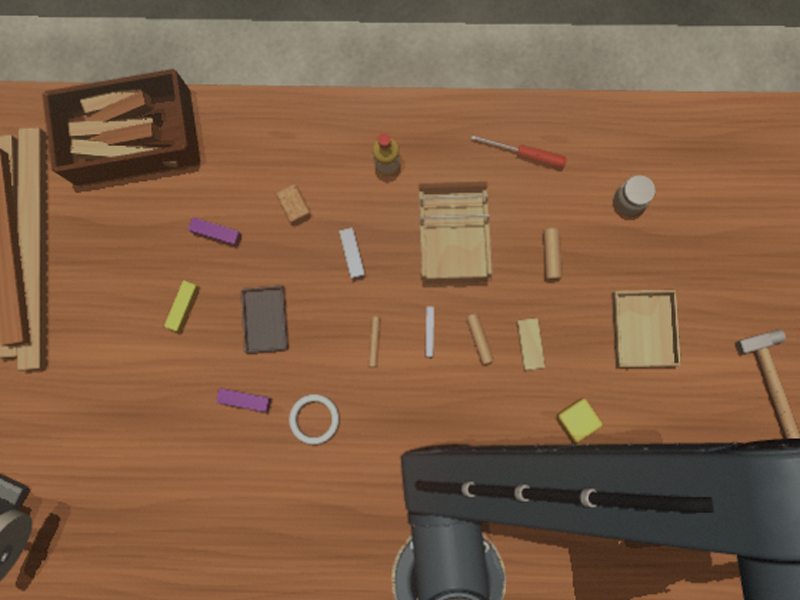

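View pics/side0.png

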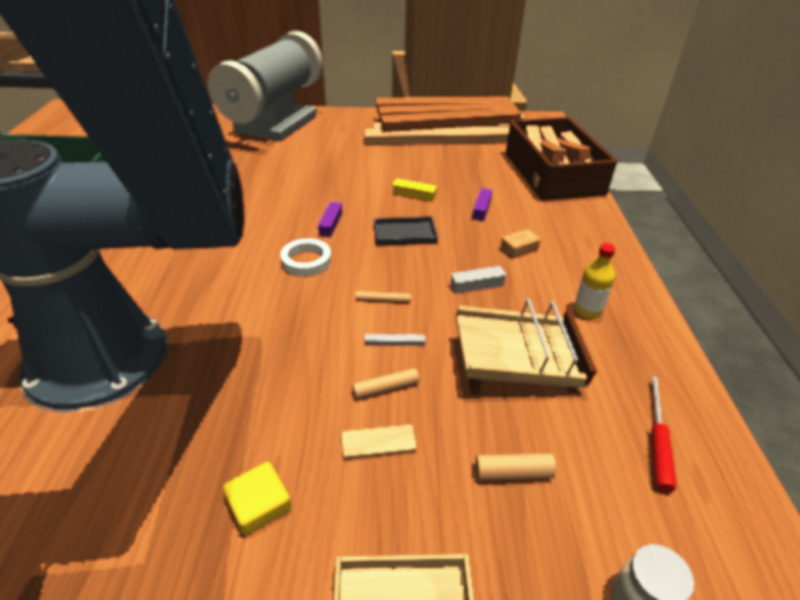

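Top view (800x600 scale) shows the thick dowel at (552,254), middle dowel (480,339), thin dowel (375,341), thick bar (351,253) and thin bar (430,332). The rack is at (455,235) with its open end toward the robot, the large tray at (646,329), the small tray at (265,320) and the offcut at (530,344).

Run:
```python
from h import *
im=cv2.imread('pics/top0.png'); 
im=capture('top')[:,:,::-1].copy(); k=560/800
big=cv2.resize(im,(2240,1680),interpolation=cv2.INTER_CUBIC)
lab=cv2.cvtColor(big,cv2.COLOR_BGR2LAB).astype(float)
obj={'thick_dowel':(552,254,.016),'middle_dowel':(480,339,.012),'thin_dowel':(375,341,.008),'thick_bar':(351,253,.020),'thin_bar':(430,332,.010),'offcut':(530,344,.01),'large_tray':(646,329,.028),'small_tray':(265,320,.018),'rack':(455,235,.05)}
out=[]
for n,(u,v,z) in obj.items():
    h=(60 if 'tray' in n or n=='rack' else 34); w=(48 if 'tray' in n or n=='rack' else 24)
    x0,x1,y0,y1=[int(t*2.8) for t in(u-w,u+w,v-h,v+h)]
    p=lab[y0:y1,x0:x1]; bd=np.concatenate([p[:6].reshape(-1,3),p[-6:].reshape(-1,3)])
    d=p-np.median(bd,0)
    m=((np.hypot(d[...,1],d[...,2]*.7)+np.maximum(d[...,0],0)*.5>14)&((d[...,0]>0)|(n=='small_tray'))).astype(np.uint8)
    m=cv2.morphologyEx(m,cv2.MORPH_OPEN,np.ones((9,9)))
    m=cv2.morphologyEx(m,cv2.MORPH_CLOSE,np.ones((9,9)))
    cs,_=cv2.findContours(m,cv2.RETR_EXTERNAL,cv2.CHAIN_APPROX_NONE)
    c=max(cs,key=cv2.contourArea).reshape(-1,2)+[x0,y0]
    cv2.drawContours(big,[c.reshape(-1,1,2)],-1,(255,0,255),2)
    W=np.array([pt('top',(a+.5)/4-.5,(b+.5)/4-.5,z) for a,b in c])*1000
    (cx,cy),(a,b),t=cv2.minAreaRect(W.astype(np.float32))
    if a<b: a,b,t=b,a,t+90
    print(n,np.round([cx,cy],1),'size',round(a,1),round(b,1),'long axis deg',round((t+90)%180-90,1))
cv2.imwrite('pics/seg.png',cv2.resize(big[420:1120,560:2000],(800,389),interpolation=cv2.INTER_AREA))
```

```text
thick_dowel [ 645.5 -201.7] size 101.2 21.3 long axis deg 2.8
middle_dowel [468.7 -55.8] size 101.6 17.4 long axis deg 19.9
thin_dowel [459.5 156.4] size 100.0 11.0 long axis deg -2.3
thick_bar [638.  205.7] size 102.8 31.2 long axis deg 15.6
thin_bar [481.7  44.1] size 102.4 16.5 long axis deg 0.9
offcut [ 459.9 -158.8] size 102.7 42.5 long axis deg 8.1
large_tray [ 494.3 -378.7] size 151.3 108.5 long axis deg 1.7Traceback (most recent call last):
  File "<stdin>", line 19, in <module>
  File "h.py", line 11, in pt
    o,d=ray(n,u,v); return (o+d*(z-o[2])/d[2])[:2]
        ~~~^^^^^^^
  File "h.py", line 6, in ray
    c=camera_info(n); f=210/np.tan(np.radians(c['fovy']/2))
ValueError: time passes only in moves, steps and waits
```

```bash
sed -i 's/c=camera_info(n); f/c=CI.setdefault(n,None) or CI.__setitem__(n,camera_info(n)) or CI[n]; f/; 2a CI={}' h.py
python3 - <<'E'
from h import *
im=capture('top')[:,:,::-1].copy()
big=cv2.resize(im,(2240,1680),interpolation=cv2.INTER_CUBIC)
f=np.maximum(big.astype(float),1); g=np.dstack([f[...,1]/f[...,2],f[...,0]/f[...,2]])
obj={'thick_dowel':(552,254,.016),'middle_dowel':(480,339,.012),'thin_dowel':(375,341,.008),'thick_bar':(351,253,.020),'thin_bar':(430,332,.010),'large_tray':(646,329,.028),'small_tray':(265,320,.018),'rack':(455,237,.045)}
for n,(u,v,z) in obj.items():
    B='tray' in n or n=='rack'; h=60 if B else 34; w=48 if B else 24
    x0,x1,y0,y1=[int(t*2.8) for t in(u-w,u+w,v-h,v+h)]
    p=g[y0:y1,x0:x1]; bd=np.concatenate([p[:,:6].reshape(-1,2),p[:,-6:].reshape(-1,2)])
    d=p-np.median(bd,0)
    m=(d[...,0]>.07).astype(np.uint8)
    m=cv2.morphologyEx(m,cv2.MORPH_OPEN,np.ones((9,9)))
    m=cv2.morphologyEx(m,cv2.MORPH_CLOSE,np.ones((9,9)))
    cs,_=cv2.findContours(m,cv2.RETR_EXTERNAL,cv2.CHAIN_APPROX_NONE)
    c=max(cs,key=cv2.contourArea).reshape(-1,2)+[x0,y0]
    cv2.drawContours(big,[c.reshape(-1,1,2)],-1,(255,0,255),1)
    W=np.array([pt('top',(a+.5)/4-.5,(b+.5)/4-.5,z) for a,b in c])*1000
    (cx,cy),(a,b),t=cv2.minAreaRect(W.astype(np.float32))
    if a<b: a,b,t=b,a,t+90
    print(n,np.round([cx,cy],1),'size',round(a,1),round(b,1),'long axis deg',round((t+90)%180-90,1))
cv2.imwrite('pics/seg.png',cv2.resize(big[420:1120,560:2000],(800,389),interpolation=cv2.INTER_AREA))
cv2.imwrite('pics/rack.png',big[490:830,1130:1430].repeat(2,0).repeat(2,1)[:600,:])
E
```

```text
thick_dowel [ 644.4 -200.8] size 104.8 30.5 long axis deg 1.9
middle_dowel [467.9 -55.5] size 104.3 22.6 long axis deg 19.9
thin_dowel [458.8 155.7] size 101.4 14.2 long axis deg -2.3
thick_bar [636.6 205.1] size 106.9 32.7 long axis deg 15.6
thin_bar [481.   44.1] size 103.9 18.0 long axis deg 0.9
large_tray [ 494.  -381.8] size 153.7 127.0 long axis deg 2.0
small_tray [498.  377.4] size 131.4 86.6 long axis deg 6.3
rack [673.5  -2.2] size 180.7 140.6 long axis deg 3.2
```

View pics/seg.png

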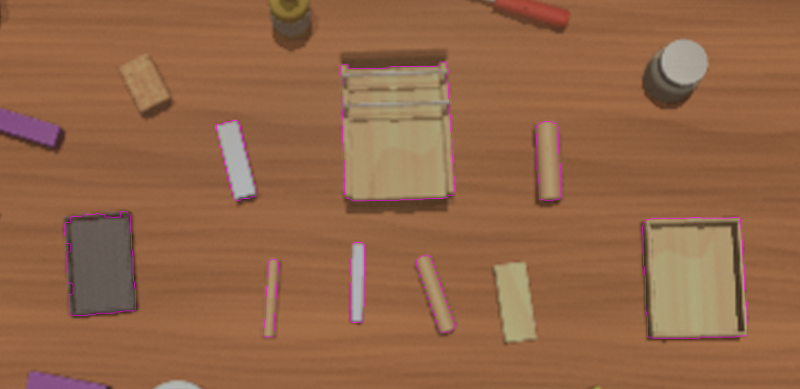

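View pics/rack.png

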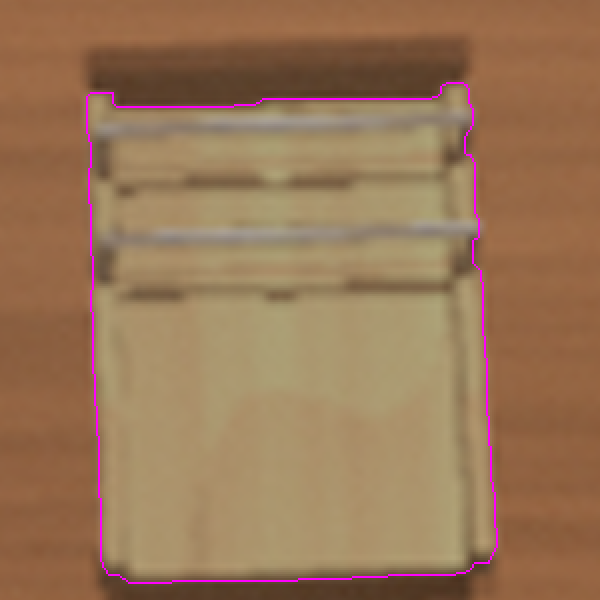

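Contours match the given sizes (dowels, bars and trays within about 3 mm, and lengths near 100). In the rack crop, the outer wall tops run (90,100)→(103,565) and (470,100)→(495,552), with the open end at row ~575. Next I compute the rack frame and the first move.

```bash
cat >> h.py <<'E'
def plan(x,y,yaw,z=None):
    "turn about tool z (rad), then shift along tool axes after turning (mm); x,y mm"
    s=read_state(); R=np.array(s['tcp_rot']); p=np.array(s['position'])*1000
    cur=np.degrees(np.arctan2(R[1,0],R[0,0])); d=(yaw-cur+90)%180-90
    a=np.radians(yaw); c,sn=np.cos(a),np.sin(a)
    if abs((yaw-cur+180)%360-180)>90: c,sn=-c,-sn
    dx,dy=x-p[0],y-p[1]
    print('t',round(s['time_s'],2),'pos',p.round(1),'yaw',round(cur,1),'tilt',R[2].round(3),'turn',round(-np.radians(d),3),'shift',round(c*dx+sn*dy,1),round(sn*dx-c*dy,1), 'open',round(s['opening'],3),'F',round(s['grasp_force'],1))
E
python3 - <<'E'
from h import *
q=lambda a,b,z:pt('top',((a/2+1130)+.5)/4-.5,((b/2+490)+.5)/4-.5,z)*1000
for n,a in dict(LL=(90,100,.044),LH=(103,565,.070),RL=(470,100,.044),RH=(495,552,.070),E1=(130,578,.055),E2=(465,572,.055),g2a=(110,238,.085),g2b=(470,227,.085),g1a=(110,128,.078),g1b=(460,119,.078)).items(): print(n,q(*a).round(1))
plan(644.4,-200.8,1.9)
E
```

```text
LL [757.3  69.9]
LH [582.7  62.1]
RL [759.5 -66.5]
RH [589.8 -73.8]
E1 [581.   52.5]
E2 [585.4 -64.8]
g2a [695.5  61.9]
g2b [701.5 -62.9]
g1a [736.9  62.6]
g1b [742.2 -59.8]
t 0.2 pos [ 186.9 -595.9  183.2] yaw 17.4 tilt [ 0.    -0.001 -1.   ] turn 0.271 shift 470.3 -379.7 open 0.997 F 0.0
```

Request:
drive_tool([
  [[0,0,0],[0,0,0.135]],
  [[0,0,0],[0,0,0.136]],
  [[31.4,-25.3,0],[0,0,0]],
  [[31.4,-25.3,0],[0,0,0]],
  [[31.4,-25.3,0],[0,0,0]],
], gripper=1)

```text
time_s: 0.7
position: [0.2792, -0.5165, 0.1835]
tcp_rot: [[1.0, 0.031, 0.0], [0.031, -1.0, 0.001], [0.0, -0.001, -1.0]]
force: [0.5, -0.4, 0.7]
opening: 0.998
grasp_force: 0.0
```

Request:
drive_tool([
  [[31.4,-25.3,0],[0,0,0]],
  [[31.4,-25.3,0],[0,0,0]],
  [[31.4,-25.3,0],[0,0,0]],
  [[31.4,-25.3,0],[0,0,0]],
  [[31.4,-25.3,0],[0,0,0]],
])

```text
time_s: 1.2
position: [0.4324, -0.3845, 0.1838]
tcp_rot: [[0.999, 0.033, -0.0], [0.033, -0.999, 0.0], [-0.0, -0.0, -1.0]]
force: [0.2, -0.5, -0.2]
opening: 1.001
grasp_force: 0.0
```

Request:
drive_tool([
  [[31.4,-25.3,0],[0,0,0]],
  [[31.4,-25.3,0],[0,0,0]],
  [[31.4,-25.3,0],[0,0,0]],
  [[31.4,-25.3,0],[0,0,0]],
  [[31.4,-25.3,0],[0,0,0]],
])

```text
time_s: 1.7
position: [0.5852, -0.2529, 0.1836]
tcp_rot: [[0.999, 0.033, -0.0], [0.033, -0.999, 0.0], [-0.0, -0.0, -1.0]]
force: [-0.4, 0.4, -0.0]
opening: 1.0
grasp_force: 0.0
```

Request:
drive_tool([
  [[31.4,-25.3,0],[0,0,0]],
  [[31.4,-25.3,0],[0,0,0]],
  [[0,0,0],[0,0,0]],
  [[0,0,0],[0,0,0]],
  [[0,0,0],[0,0,0]],
])

```text
time_s: 2.2
position: [0.6443, -0.2021, 0.1834]
tcp_rot: [[0.999, 0.032, -0.001], [0.032, -0.999, 0.0], [-0.001, -0.0, -1.0]]
force: [0.1, 0.3, 0.3]
opening: 1.0
grasp_force: 0.0
```

```bash
python3 -c "
from h import *
plan(644.4,-200.8,1.9)"
```

```text
t 2.2 pos [ 644.3 -202.1  183.4] yaw 1.8 tilt [-0.001 -0.    -1.   ] turn -0.001 shift 0.1 -1.3 open 1.0 F 0.0
```

Request:
drive_tool([
  [[0,-1.3,45],[0,0,0]],
  [[0,0,45],[0,0,0]],
  [[0,0,45],[0,0,0]],
  [[0,0,30],[0,0,0]],
  [[0,0,14],[0,0,0]],
])

```text
time_s: 2.7
position: [0.6418, -0.2006, 0.0015]
tcp_rot: [[1.0, 0.031, -0.006], [0.031, -1.0, 0.003], [-0.006, -0.003, -1.0]]
force: [-0.5, -0.8, -0.4]
opening: 0.997
grasp_force: 0.0
```

Request:
drive_tool([
  [[0,0,0],[0,0,0]],
  [[0,0,0],[0,0,0]],
  [[0,0,0],[0,0,0]],
  [[0,0,0],[0,0,0]],
  [[0,0,0],[0,0,0]],
], gripper=0)

```text
time_s: 3.2
position: [0.6462, -0.2007, 0.0064]
tcp_rot: [[0.999, 0.033, 0.002], [0.033, -0.999, -0.001], [0.002, 0.001, -1.0]]
force: [0.1, -0.1, 0.5]
opening: 0.631
grasp_force: 0.0
```

Request:
drive_tool([
  [[0,0,0],[0,0,0]],
  [[0,0,0],[0,0,0]],
  [[0,0,0],[0,0,0]],
  [[0,0,0],[0,0,0]],
  [[0,0,0],[0,0,0]],
])

```text
time_s: 3.7
position: [0.6452, -0.2003, 0.0047]
tcp_rot: [[0.999, 0.033, -0.0], [0.033, -0.999, 0.0], [-0.0, -0.0, -1.0]]
force: [0.2, -0.2, -0.5]
opening: 0.174
grasp_force: 0.0
```

```bash
python3 -c "
from h import *
plan(631,-4,92.4)"
```

```text
t 3.7 pos [ 645.2 -200.3    4.7] yaw 1.9 tilt [-0. -0. -1.] turn 1.562 shift -196.7 6.0 open 0.174 F 0.0
```

Run:
```python
from h import *
im=snap('side','s1.png'); cv2.imwrite('pics/s1.png',cv2.resize(im[200:420,220:500,::-1],(800,628)[:2] if 0 else (760,597)))
print(read_state()['opening'],read_state()['grasp_force'])
```

```text
0.12643906573855926 0.0
```

View pics/s1.png

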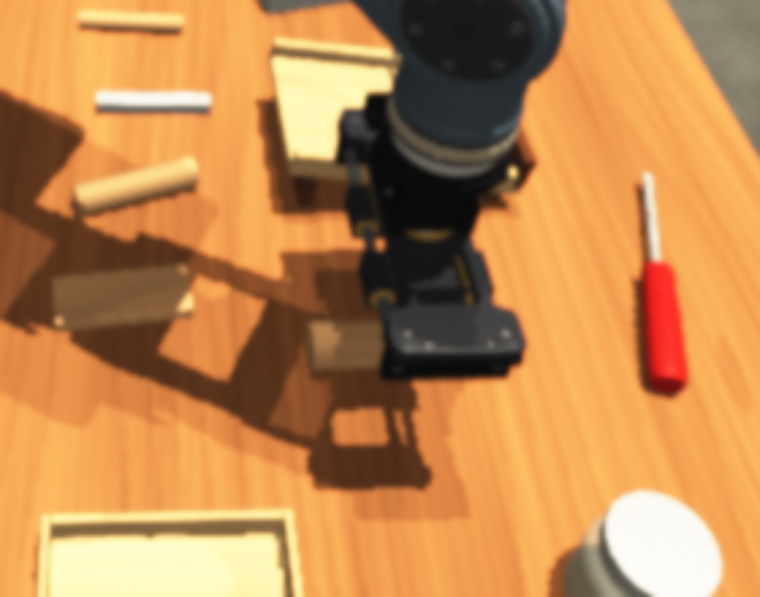

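Run:
```python
from h import *
print(pt('side',515*.7,467*.7,.016), pt('side',382*.7,383*.7,.012), pt('side',395*.7,340*.7,.010))
s=read_state();print(s['position'],s['opening'],s['joint_positions'])
# project TCP and points up the tool axis in crop px
c=camera_info('side');f=210/np.tan(np.radians(c['fovy']/2))
for p in [(.645,-.2,.0047),(.645,-.2,.075),(.645,-.295,.075),(.645,-.242,.005),(.645,-.158,.005)]:
    v=np.array(c['orientation']).T@(np.array(p)-c['xyz']);v/=v[2]
    print(p,((np.array([v[0]*f+c['cx'],v[1]*f+c['cy']])-[220,200])*2.714).round())
```

```text
[ 0.64331509 -0.20153956] [ 0.46274188 -0.05567683] [0.48176575 0.04087095]
[ 0.64523096 -0.20028069  0.00475377] 0.12643906573855926 [-2.67003347e+01  4.65058458e+01  8.12369931e+01 -1.39310353e-03
  5.22640927e+01  6.14177427e+01]
(0.645, -0.2, 0.0047) [380. 351.]
(0.645, -0.2, 0.075) [397. 291.]
(0.645, -0.295, 0.075) [424. 425.]
(0.645, -0.242, 0.005) [390. 406.]
(0.645, -0.158, 0.005) [372. 301.]
```

Request:
drive_tool([
  [[0,0,0],[0,0,0]],
  [[0,0,0],[0,0,0]],
  [[0,0,0],[0,0,0]],
])

```text
time_s: 4.05
position: [0.6452, -0.2003, 0.0048]
tcp_rot: [[0.999, 0.033, -0.0], [0.033, -0.999, -0.0], [-0.0, 0.0, -1.0]]
force: [-0.3, -0.9, -0.2]
opening: 0.009
grasp_force: 0.0
```

Run:
```python
from h import *
a=capture('side')[80:400,200:480,::-1]; b=capture('top')[60:300,230:510,::-1]
cv2.imwrite('pics/s2.png',cv2.resize(np.hstack([cv2.resize(a,(525,600)),]),(525,600)))
cv2.imwrite('pics/t2.png',cv2.resize(b,(700,600)))
```

```text
(no output)
```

View pics/s2.png

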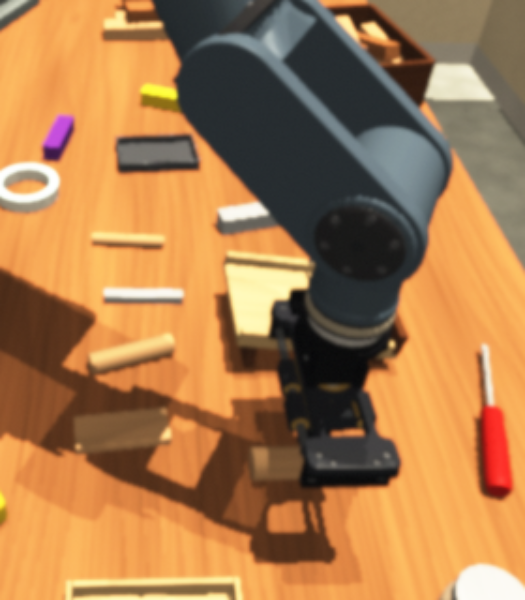

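View pics/t2.png

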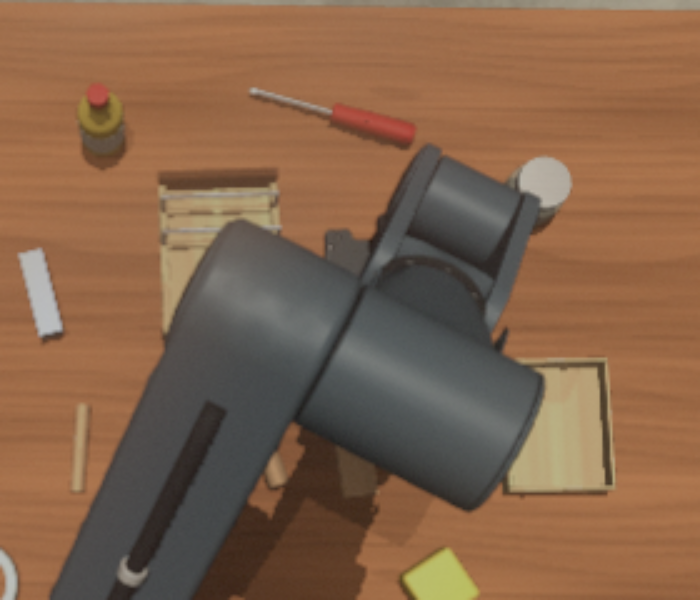

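Side view: the gripper's near end is at (350,460) and the dowel's left end at (255,463), unmoved. The fingers shut fully with no force, so I lift to see where they really are.

Request:
drive_tool([
  [[0,0,-40],[0,0,0]],
  [[0,0,-40],[0,0,0]],
  [[0,0,-20],[0,0,0]],
  [[0,0,0],[0,0,0]],
  [[0,0,0],[0,0,0]],
])

```text
time_s: 4.65
position: [0.645, -0.2002, 0.1049]
tcp_rot: [[0.999, 0.033, 0.0], [0.033, -0.999, -0.0], [0.0, 0.0, -1.0]]
force: [-1.3, 0.6, -0.2]
opening: 0.005
grasp_force: 0.0
```

Run:
```python
from h import *
a=capture('side')[150:400,250:470,::-1]
cv2.imwrite('pics/s3.png',cv2.resize(a,(528,600),interpolation=cv2.INTER_CUBIC))
plan(644,-200.8,1.9)
c=camera_info('side');f=210/np.tan(np.radians(c['fovy']/2))
for p in [read_state()['position']]:
    v=np.array(c['orientation']).T@(np.array(p)-c['xyz']);v/=v[2]
    print(p,((np.array([v[0]*f+c['cx'],v[1]*f+c['cy']])-[250,150])*2.4).round())
```

```text
t 4.7 pos [ 644.2 -199.8  103.7] yaw 1.9 tilt [-0.002 -0.001 -1.   ] turn -0.0 shift -0.2 0.9 open 0.006 F 0.0
[ 0.64420608 -0.19984696  0.10370567] [284. 354.]
```

View pics/s3.png

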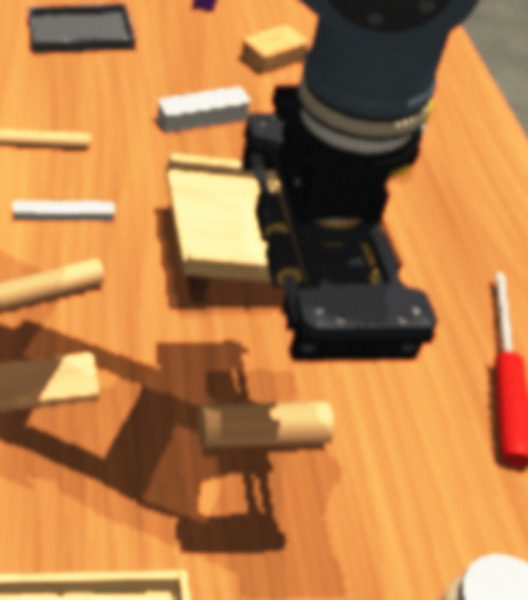

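Side view: the dowel is intact at (268,424). The gripper rail's near end is at (365,325) and hides the fingers. I'll turn 90° so the fingers can be seen.

Request:
drive_tool([
  [[0,0,-10],[0,0,-0.144]],
  [[0,0,0],[0,0,-0.144]],
  [[0,0,0],[0,0,-0.144]],
  [[0,0,0],[0,0,-0.144]],
  [[0,0,0],[0,0,-0.144]],
], gripper=0.6)

```text
time_s: 5.2
position: [0.6437, -0.1996, 0.1122]
tcp_rot: [[0.726, 0.688, -0.004], [0.688, -0.726, 0.002], [-0.002, -0.004, -1.0]]
force: [0.5, -1.2, -0.1]
opening: 0.376
grasp_force: 0.0
```

Request:
drive_tool([
  [[0,0,0],[0,0,-0.144]],
  [[0,0,0],[0,0,-0.144]],
  [[0,0,0],[0,0,-0.144]],
  [[0,0,0],[0,0,-0.144]],
  [[0,0,0],[0,0,-0.144]],
])

```text
time_s: 5.7
position: [0.6437, -0.1996, 0.1122]
tcp_rot: [[0.092, 0.996, -0.004], [0.996, -0.092, 0.002], [0.002, -0.004, -1.0]]
force: [0.4, -0.1, 0.4]
opening: 0.597
grasp_force: 0.0
```

Request:
drive_tool([
  [[0,0,0],[0,0,-0.14]],
  [[0,0,0],[0,0,0]],
  [[0,0,0],[0,0,0]],
])

```text
time_s: 6.0
position: [0.6443, -0.1999, 0.1131]
tcp_rot: [[-0.039, 0.999, -0.003], [0.999, 0.039, 0.001], [0.002, -0.003, -1.0]]
force: [-0.6, 0.0, 0.1]
opening: 0.6
grasp_force: 0.0
```

Run:
```python
from h import *
a=capture('side')[150:400,250:470,::-1].copy()
a=cv2.resize(a,(528,600),interpolation=cv2.INTER_CUBIC)
plan(644,-200.8,92)
c=camera_info('side');f=210/np.tan(np.radians(c['fovy']/2));s=read_state()
for k in (0,19,70):
  for w in(-95,0,95):
    v=np.array(c['orientation']).T@(np.array(s['position'])-np.array(s['tcp_rot'])[:,2]*k/1e3+np.array(s['tcp_rot'])[:,1]*w/1e3-c['xyz']);v/=v[2]
    q=((np.array([v[0]*f+c['cx'],v[1]*f+c['cy']])-[250,150])*2.4).round().astype(int);print(k,w,q)
    cv2.circle(a,tuple(map(int,q)),3,(255,0,255),-1)
cv2.imwrite('pics/s4.png',a)
```

```text
t 6.05 pos [ 644.5 -200.   113.5] yaw 92.3 tilt [ 0.001 -0.002 -1.   ] turn 0.005 shift -0.8 -0.6 open 0.6 F 0.0
0 -95 [157 348]
0 0 [287 346]
0 95 [416 344]
19 -95 [159 331]
19 0 [292 329]
19 95 [423 327]
70 -95 [166 283]
70 0 [305 281]
70 95 [443 280]
```

View pics/s4.png

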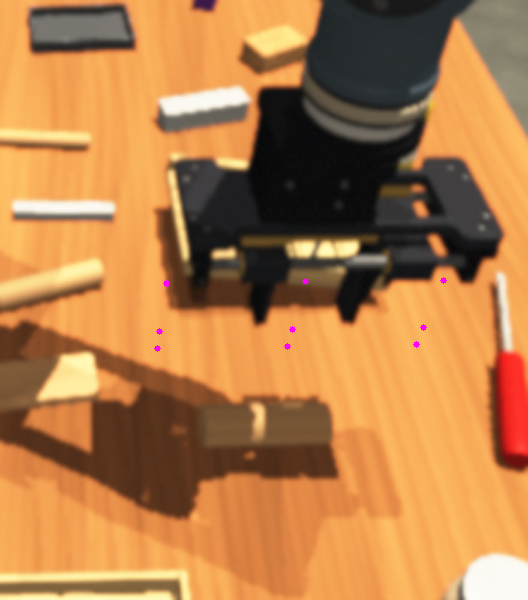

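Side view: the open fingertips are at (261,320) and (348,318), midpoint (304,319). The reported TCP projects to (287,346), so the real tips sit about 30 mm higher than reported (and about 6 mm towards +x). That explains the empty close above the dowel. I'll turn back and feel down gently, watching the force.

Request:
drive_tool([
  [[0,0,0],[0,0,0.144]],
  [[0,0,0],[0,0,0.144]],
  [[0,0,0],[0,0,0.144]],
  [[0,0,0],[0,0,0.144]],
  [[0,0,0],[0,0,0.144]],
], gripper=1)

```text
time_s: 6.55
position: [0.645, -0.2002, 0.1144]
tcp_rot: [[0.633, 0.774, -0.001], [0.774, -0.633, 0.0], [-0.0, -0.001, -1.0]]
force: [0.3, 0.4, 0.8]
opening: 0.953
grasp_force: 0.0
```

Request:
drive_tool([
  [[0,0,0],[0,0,0.144]],
  [[0,0,0],[0,0,0.144]],
  [[0,0,0],[0,0,0.144]],
  [[0,0,0],[0,0,0.144]],
  [[0,0,0],[0,0,0.144]],
])

```text
time_s: 7.05
position: [0.645, -0.2002, 0.1144]
tcp_rot: [[0.986, 0.164, -0.001], [0.164, -0.986, 0.0], [-0.001, -0.0, -1.0]]
force: [-0.5, 0.5, 0.3]
opening: 0.999
grasp_force: 0.0
```

Request:
drive_tool([
  [[0,0,20],[0,0,0.14]],
  [[0,0,30],[0,0,0]],
  [[0,0,30],[0,0,0]],
  [[0,0,20],[0,0,0]],
  [[0,0,0],[0,0,0]],
])

```text
time_s: 7.55
position: [0.6422, -0.1989, 0.011]
tcp_rot: [[0.999, 0.031, -0.007], [0.031, -1.0, 0.004], [-0.007, -0.004, -1.0]]
force: [-0.4, 1.0, -0.2]
opening: 1.003
grasp_force: 0.0
```

Request:
drive_tool([
  [[0,0,5],[0,0,0]],
  [[0,0,5],[0,0,0]],
  [[0,0,4],[0,0,0]],
  [[0,0,0],[0,0,0]],
  [[0,0,0],[0,0,0]],
])

```text
time_s: 8.05
position: [0.6455, -0.2005, 0.0014]
tcp_rot: [[0.999, 0.033, 0.001], [0.033, -0.999, -0.0], [0.001, 0.0, -1.0]]
force: [-0.3, 0.8, -0.5]
opening: 1.001
grasp_force: 0.0
```

Request:
drive_tool([
  [[0,0,4],[0,0,0]],
  [[0,0,4],[0,0,0]],
  [[0,0,0],[0,0,0]],
])

```text
time_s: 8.35
position: [0.6447, -0.2, -0.0079]
tcp_rot: [[0.999, 0.033, -0.001], [0.033, -0.999, 0.001], [-0.001, -0.001, -1.0]]
force: [-0.0, 0.5, 0.8]
opening: 1.002
grasp_force: 0.0
```

Request:
drive_tool([
  [[0,0,4],[0,0,0]],
  [[0,0,4],[0,0,0]],
  [[0,0,0],[0,0,0]],
])

```text
time_s: 8.65
position: [0.6446, -0.2, -0.016]
tcp_rot: [[0.999, 0.033, -0.001], [0.033, -0.999, 0.001], [-0.001, -0.001, -1.0]]
force: [0.3, -0.5, 0.6]
opening: 1.001
grasp_force: 0.0
```

Request:
drive_tool([
  [[0,0,4],[0,0,0]],
  [[0,0,0],[0,0,0]],
])

```text
time_s: 8.85
position: [0.6449, -0.2001, -0.0197]
tcp_rot: [[0.999, 0.033, -0.001], [0.033, -0.999, 0.0], [-0.001, -0.0, -1.0]]
force: [0.6, 0.9, -0.5]
opening: 0.997
grasp_force: 0.0
```

Run:
```python
from h import *
a=capture('side')[180:400,250:470,::-1].copy()
cv2.imwrite('pics/s5.png',cv2.resize(a,(600,600),interpolation=cv2.INTER_CUBIC)); plan(645,-200,1.9)
```

```text
t 8.9 pos [ 645.  -200.2  -19.5] yaw 1.9 tilt [-0.001 -0.    -1.   ] turn -0.0 shift 0.0 -0.2 open 1.002 F 0.0
```

Request:
drive_tool([
  [[0,0,3],[0,0,0]],
  [[0,0,3],[0,0,0]],
  [[0,0,0],[0,0,0]],
])

```text
time_s: 9.2
position: [0.6448, -0.2001, -0.0257]
tcp_rot: [[0.999, 0.033, -0.001], [0.033, -0.999, 0.0], [-0.001, -0.001, -1.0]]
force: [-0.3, 0.1, 0.8]
opening: 1.001
grasp_force: 0.0
```

Request:
drive_tool([
  [[0,0,3],[0,0,0]],
  [[0,0,0],[0,0,0]],
])

```text
time_s: 9.4
position: [0.645, -0.2002, -0.0286]
tcp_rot: [[0.999, 0.033, -0.001], [0.033, -0.999, 0.0], [-0.001, -0.0, -1.0]]
force: [0.4, -0.1, 0.1]
opening: 0.995
grasp_force: 0.0
```

Request:
drive_tool([
  [[0,0,2],[0,0,0]],
  [[0,0,0],[0,0,0]],
])

```text
time_s: 9.6
position: [0.6451, -0.2002, -0.0304]
tcp_rot: [[0.999, 0.033, -0.0], [0.033, -0.999, 0.0], [-0.0, -0.0, -1.0]]
force: [0.1, 1.3, 1.0]
opening: 1.001
grasp_force: 0.0
```

Request:
drive_tool([
  [[0,0,2],[0,0,0]],
  [[0,0,0],[0,0,0]],
])

```text
time_s: 9.8
position: [0.6451, -0.2002, -0.0324]
tcp_rot: [[0.999, 0.033, -0.0], [0.033, -0.999, 0.0], [-0.0, -0.0, -1.0]]
force: [0.1, 0.2, -0.5]
opening: 0.996
grasp_force: 0.0
```

Request:
drive_tool([
  [[0,0,2],[0,0,0]],
  [[0,0,0],[0,0,0]],
])

```text
time_s: 10.0
position: [0.645, -0.2002, -0.0344]
tcp_rot: [[0.999, 0.033, -0.0], [0.033, -0.999, 0.0], [-0.0, -0.0, -1.0]]
force: [-0.8, 0.4, -0.9]
opening: 1.002
grasp_force: 0.0
```

Request:
drive_tool([
  [[0,0,2],[0,0,0]],
  [[0,0,0],[0,0,0]],
])

```text
time_s: 10.2
position: [0.6451, -0.2002, -0.0365]
tcp_rot: [[0.999, 0.033, -0.0], [0.033, -0.999, 0.0], [-0.0, -0.0, -1.0]]
force: [0.1, 0.5, 0.2]
opening: 1.0
grasp_force: 0.0
```

Request:
drive_tool([
  [[0,0,1.5],[0,0,0]],
  [[0,0,0],[0,0,0]],
])

```text
time_s: 10.4
position: [0.6451, -0.2002, -0.0378]
tcp_rot: [[0.999, 0.033, -0.0], [0.033, -0.999, 0.0], [-0.0, -0.0, -1.0]]
force: [0.3, 0.4, -0.0]
opening: 1.0
grasp_force: 0.0
```

Request:
drive_tool([
  [[0,0,1.5],[0,0,0]],
  [[0,0,0],[0,0,0]],
])

```text
time_s: 10.6
position: [0.6453, -0.2003, -0.0382]
tcp_rot: [[0.999, 0.033, 0.0], [0.033, -0.999, -0.0], [0.0, 0.0, -1.0]]
force: [-1.1, 0.3, 4.8]
opening: 0.998
grasp_force: 2.3
```

Request:
drive_tool([
  [[0,0,1.5],[0,0,0]],
  [[0,0,0],[0,0,0]],
])

```text
time_s: 10.8
position: [0.6453, -0.2003, -0.0383]
tcp_rot: [[0.999, 0.033, 0.0], [0.033, -0.999, -0.0], [0.0, 0.0, -1.0]]
force: [-3.6, 0.5, 11.6]
opening: 0.996
grasp_force: 5.8
```

Run:
```python
from h import *
a=capture('side')[180:400,250:470,::-1].copy()
cv2.imwrite('pics/s5.png',cv2.resize(a,(600,600),interpolation=cv2.INTER_CUBIC)); plan(645,-200,1.9)
```

```text
t 10.85 pos [ 645.3 -200.3  -38.3] yaw 1.9 tilt [ 0.  0. -1.] turn -0.0 shift -0.3 -0.4 open 0.997 F 5.8
```

View pics/s5.png

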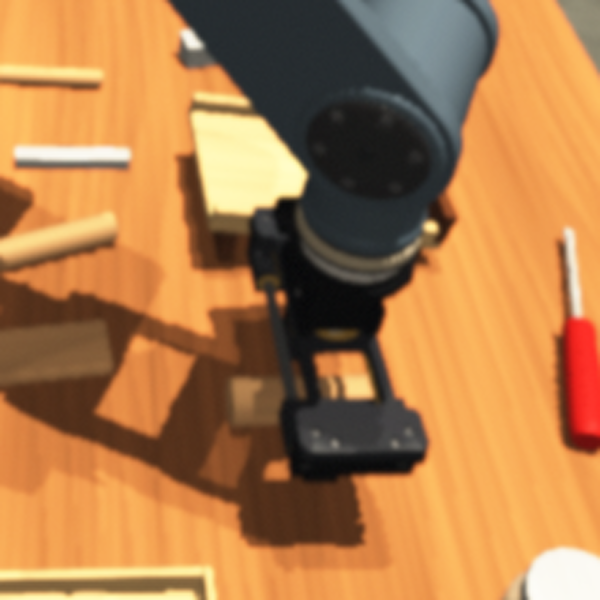

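Side view: the gripper straddles the dowel, whose left end is at (235,400). The bench was felt at reported z ≈ -38 mm, so true z = reported + 38. I'll raise slightly and close.

Request:
drive_tool([
  [[0,0,-4.5],[0,0,0]],
  [[0,0,0],[0,0,0]],
  [[0,0,0],[0,0,0]],
  [[0,0,0],[0,0,0]],
  [[0,0,0],[0,0,0]],
], gripper=0)

```text
time_s: 11.35
position: [0.645, -0.2002, -0.0367]
tcp_rot: [[0.999, 0.033, -0.001], [0.033, -0.999, 0.0], [-0.001, -0.0, -1.0]]
force: [-0.0, 0.8, 0.3]
opening: 0.629
grasp_force: 0.0
```

Request:
drive_tool([
  [[0,0,0],[0,0,0]],
  [[0,0,0],[0,0,0]],
  [[0,0,0],[0,0,0]],
  [[0,0,0],[0,0,0]],
  [[0,0,0],[0,0,0]],
])

```text
time_s: 11.85
position: [0.6451, -0.2003, -0.0363]
tcp_rot: [[0.999, 0.033, -0.0], [0.033, -0.999, 0.0], [-0.0, -0.0, -1.0]]
force: [-0.7, 0.1, -0.8]
opening: 0.358
grasp_force: 30.0
```

Request:
drive_tool([
  [[0,0,-20],[0,0,0]],
  [[0,0,-40],[0,0,0]],
  [[0,0,-40],[0,0,0]],
  [[0,0,-20],[0,0,0]],
  [[0,0,0],[0,0,0]],
])

```text
time_s: 12.35
position: [0.6481, -0.2016, 0.088]
tcp_rot: [[0.999, 0.033, 0.008], [0.033, -0.999, -0.004], [0.007, 0.004, -1.0]]
force: [0.5, -0.5, -1.0]
opening: 0.357
grasp_force: 30.0
```

Request:
drive_tool([
  [[0,0,0],[0,0,-0.144]],
  [[0,0,0],[0,0,-0.144]],
  [[0,0,0],[0,0,-0.144]],
  [[0,0,0],[0,0,-0.144]],
  [[0,0,0],[0,0,-0.144]],
])

```text
time_s: 12.85
position: [0.6438, -0.1996, 0.0814]
tcp_rot: [[0.726, 0.688, -0.004], [0.688, -0.726, 0.002], [-0.001, -0.004, -1.0]]
force: [-0.1, 0.8, -0.4]
opening: 0.359
grasp_force: 30.0
```

Request:
drive_tool([
  [[0,0,0],[0,0,-0.144]],
  [[0,0,0],[0,0,-0.144]],
  [[0,0,0],[0,0,-0.144]],
  [[0,0,0],[0,0,-0.144]],
  [[0,0,0],[0,0,-0.144]],
])

```text
time_s: 13.35
position: [0.6438, -0.1996, 0.0814]
tcp_rot: [[0.092, 0.996, -0.004], [0.996, -0.092, 0.002], [0.001, -0.004, -1.0]]
force: [0.8, 0.6, -0.5]
opening: 0.355
grasp_force: 30.0
```

Request:
drive_tool([
  [[0,0,0],[0,0,-0.139]],
  [[39.3,-2.8,0],[0,0,0]],
  [[39.3,-2.8,0],[0,0,0]],
  [[39.3,-2.8,0],[0,0,0]],
  [[39.3,-2.8,0],[0,0,0]],
])

```text
time_s: 13.85
position: [0.6258, -0.0421, 0.0817]
tcp_rot: [[-0.04, 0.999, -0.004], [0.999, 0.04, 0.001], [0.001, -0.004, -1.0]]
force: [-0.6, -0.2, -0.6]
opening: 0.361
grasp_force: 30.0
```

Request:
drive_tool([
  [[39.3,-2.8,0],[0,0,0]],
  [[0,0,0],[0.15,0,0]],
  [[0,0,0],[0,0,0]],
  [[0,0,0],[0,0,0]],
])

```text
time_s: 14.25
position: [0.6236, -0.0046, 0.0821]
tcp_rot: [[-0.042, 0.988, -0.148], [0.999, 0.041, -0.006], [0.0, -0.148, -0.989]]
force: [0.0, 0.5, -0.5]
opening: 0.361
grasp_force: 30.0
```

Run:
```python
from h import *
a=capture('side')[100:300,240:460,::-1].copy()
cv2.imwrite('pics/s6.png',cv2.resize(a,(660,600),interpolation=cv2.INTER_CUBIC)); plan(626,-4,92.4)
```

```text
t 14.3 pos [623.   -5.   82.6] yaw 92.3 tilt [ 0.    -0.148 -0.989] turn -0.001 shift 0.9 3.0 open 0.357 F 30.0
```

View pics/s6.png

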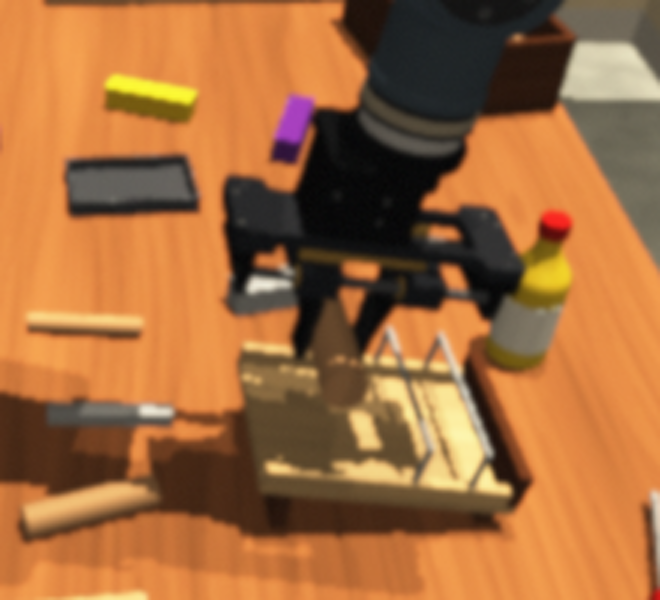

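Side view: the dowel is held across the rack, near end at (343,382), clear of the guards at (410,400) and (465,390).

```bash
python3 -c "
from h import *
print(pt('side',343/3+240,382/3+100,.134))"
```

```text
[ 0.63632125 -0.05163328]
```

Request:
drive_tool([
  [[0,6,20],[0,0,0]],
  [[0,0,25],[0,0,0]],
  [[0,0,12],[0,0,0]],
  [[0,0,0],[0,0,0]],
  [[0,0,0],[0,0,0]],
])

```text
time_s: 14.8
position: [0.6208, -0.0052, 0.0271]
tcp_rot: [[-0.04, 0.988, -0.148], [0.999, 0.04, -0.006], [-0.0, -0.148, -0.989]]
force: [0.8, -0.9, -0.3]
opening: 0.358
grasp_force: 30.0
```

Request:
drive_tool([
  [[0,0,4],[0,0,0]],
  [[0,0,0],[0,0,0]],
  [[0,0,0],[0,0,0]],
])

```text
time_s: 15.1
position: [0.6205, -0.0047, 0.0232]
tcp_rot: [[-0.041, 0.988, -0.147], [0.999, 0.041, -0.006], [-0.0, -0.148, -0.989]]
force: [-1.0, 0.4, -1.2]
opening: 0.364
grasp_force: 30.0
```

Request:
drive_tool([
  [[0,0,4],[0,0,0]],
  [[0,0,0],[0,0,0]],
  [[0,0,0],[0,0,0]],
])

```text
time_s: 15.4
position: [0.6193, -0.0046, 0.0185]
tcp_rot: [[-0.041, 0.988, -0.149], [0.999, 0.041, -0.006], [0.0, -0.149, -0.989]]
force: [-0.2, 0.7, -1.7]
opening: 0.356
grasp_force: 30.0
```

Request:
drive_tool([
  [[0,0,2],[0,0,0]],
  [[0,0,0],[0,0,0]],
])

```text
time_s: 15.6
position: [0.619, -0.0047, 0.0164]
tcp_rot: [[-0.041, 0.988, -0.149], [0.999, 0.041, -0.006], [0.0, -0.149, -0.989]]
force: [-0.1, -0.1, -0.8]
opening: 0.358
grasp_force: 30.0
```

Request:
drive_tool([
  [[0,0,1.5],[0,0,0]],
  [[0,0,0],[0,0,0]],
])

```text
time_s: 15.8
position: [0.6188, -0.0047, 0.015]
tcp_rot: [[-0.041, 0.988, -0.149], [0.999, 0.041, -0.006], [0.0, -0.149, -0.989]]
force: [-0.1, -0.5, 0.4]
opening: 0.362
grasp_force: 30.0
```

Request:
drive_tool([
  [[0,0,1],[0,0,0]],
  [[0,0,0],[0,0,0]],
])

```text
time_s: 16.0
position: [0.6187, -0.0047, 0.0141]
tcp_rot: [[-0.041, 0.988, -0.149], [0.999, 0.041, -0.006], [0.0, -0.149, -0.989]]
force: [-0.6, -0.2, -1.4]
opening: 0.361
grasp_force: 30.0
```

Request:
drive_tool([
  [[0,0,0.5],[0,0,0]],
  [[0,0,0],[0,0,0]],
  [[0,0,0],[0,0,0]],
  [[0,0,0],[0,0,0]],
], gripper=0.5)

```text
time_s: 16.4
position: [0.6189, -0.0047, 0.0138]
tcp_rot: [[-0.041, 0.988, -0.148], [0.999, 0.041, -0.006], [-0.0, -0.149, -0.989]]
force: [0.5, 0.3, -0.0]
opening: 0.494
grasp_force: 0.0
```

Request:
drive_tool([
  [[0,0,-15],[0,0,0]],
  [[0,0,-40],[0,0,0]],
  [[0,0,-40],[0,0,0]],
  [[0,0,-20],[0,0,0]],
  [[0,0,0],[-0.15,0,0]],
])

```text
time_s: 16.9
position: [0.6456, -0.0054, 0.1331]
tcp_rot: [[-0.042, 0.999, 0.019], [0.999, 0.042, -0.003], [-0.003, 0.019, -1.0]]
force: [0.6, 0.0, -1.6]
opening: 0.503
grasp_force: 0.0
```

Run:
```python
from h import *
a=capture('side')[160:300,280:460,::-1].copy()
cv2.imwrite('pics/s7.png',cv2.resize(a,(720,560),interpolation=cv2.INTER_CUBIC)); plan(467.9-3,-55.5,19.9)
```

```text
t 16.95 pos [630.4  -3.1 128.6] yaw 92.4 tilt [ 0.     0.005 -1.   ] turn 1.265 shift -173.5 -7.1 open 0.504 F 0.0
```

View pics/s7.png

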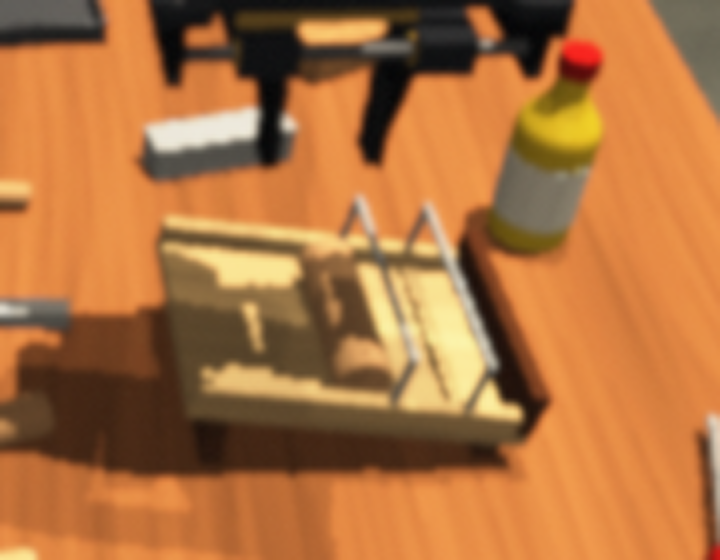

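Side view: the thick dowel is rolling down, at (345,310) beneath the first guard. On to the middle dowel.

```bash
python3 -c "
from h import *
print(pt('side',360,200,.1666))"
```

```text
[ 0.64999301 -0.00451031]
```

Request:
drive_tool([
  [[0,0,0],[0,0,0.1406]],
  [[0,0,0],[0,0,0.1406]],
  [[0,0,0],[0,0,0.1406]],
  [[0,0,0],[0,0,0.1406]],
  [[0,0,0],[0,0,0.1406]],
], gripper=1)

```text
time_s: 17.45
position: [0.6354, -0.0039, 0.1281]
tcp_rot: [[0.619, 0.785, -0.002], [0.785, -0.619, 0.0], [-0.001, -0.001, -1.0]]
force: [-0.1, -0.4, -0.0]
opening: 0.868
grasp_force: 0.0
```

Request:
drive_tool([
  [[0,0,0],[0,0,0.1406]],
  [[0,0,0],[0,0,0.1406]],
  [[0,0,0],[0,0,0.1406]],
  [[0,0,0],[0,0,0.1406]],
  [[-34.7,-1.4,0],[0,0,0]],
])

```text
time_s: 17.95
position: [0.6065, -0.0144, 0.1284]
tcp_rot: [[0.941, 0.339, 0.005], [0.339, -0.941, -0.001], [0.005, 0.002, -1.0]]
force: [-0.9, -0.3, 1.0]
opening: 0.999
grasp_force: 0.0
```

Request:
drive_tool([
  [[-34.7,-1.4,0],[0,0,0]],
  [[-34.7,-1.4,0],[0,0,0]],
  [[-34.7,-1.4,0],[0,0,0]],
  [[-34.7,-1.4,0],[0,0,0]],
  [[0,0,0],[0,0,0]],
])

```text
time_s: 18.45
position: [0.4644, -0.0557, 0.1274]
tcp_rot: [[0.941, 0.338, -0.008], [0.338, -0.941, 0.002], [-0.006, -0.005, -1.0]]
force: [0.0, 0.4, 0.1]
opening: 0.999
grasp_force: 0.0
```

```bash
python3 -c "
from h import *
plan(467.9-3,-55.5,19.9)"
```

```text
t 18.45 pos [464.4 -55.7 127.4] yaw 19.7 tilt [-0.006 -0.005 -1.   ] turn -0.003 shift 0.5 -0.1 open 0.999 F 0.0
```

Request:
drive_tool([
  [[0,0,45],[0,0,0]],
  [[0,0,45],[0,0,0]],
  [[0,0,40],[0,0,0]],
  [[0,0,20],[0,0,0]],
  [[0,0,0],[0,0,0]],
])

```text
time_s: 18.95
position: [0.4695, -0.0558, -0.025]
tcp_rot: [[0.941, 0.34, -0.005], [0.34, -0.941, 0.002], [-0.004, -0.004, -1.0]]
force: [-0.6, 1.0, 0.6]
opening: 0.999
grasp_force: 0.0
```

Request:
drive_tool([
  [[0,0,5],[0,0,0]],
  [[0,0,4],[0,0,0]],
  [[0,0,3],[0,0,0]],
  [[0,0,0],[0,0,0]],
  [[0,0,0],[0,0,0]],
])

```text
time_s: 19.45
position: [0.4707, -0.0565, -0.0341]
tcp_rot: [[0.941, 0.34, 0.002], [0.34, -0.941, -0.0], [0.001, 0.001, -1.0]]
force: [0.1, 0.2, 0.5]
opening: 1.001
grasp_force: 0.0
```

Request:
drive_tool([
  [[0,0,1],[0,0,0]],
  [[0,0,0],[0,0,0]],
  [[0,0,0],[0,0,0]],
  [[0,0,0],[0,0,0]],
  [[0,0,0],[0,0,0]],
], gripper=0)

```text
time_s: 19.95
position: [0.4703, -0.0563, -0.0357]
tcp_rot: [[0.941, 0.34, 0.001], [0.34, -0.941, 0.0], [0.001, 0.0, -1.0]]
force: [0.2, -0.6, 0.0]
opening: 0.633
grasp_force: 0.0
```

Request:
drive_tool([
  [[0,0,0],[0,0,0]],
  [[0,0,0],[0,0,0]],
  [[0,0,0],[0,0,0]],
  [[0,0,0],[0,0,0]],
  [[0,0,0],[0,0,0]],
])

```text
time_s: 20.45
position: [0.4703, -0.0563, -0.0357]
tcp_rot: [[0.941, 0.34, 0.001], [0.34, -0.941, 0.0], [0.001, 0.0, -1.0]]
force: [0.6, -0.2, -0.2]
opening: 0.264
grasp_force: 30.0
```

Request:
drive_tool([
  [[0,0,-20],[0,0,0]],
  [[0,0,-40],[0,0,0]],
  [[0,0,-40],[0,0,0]],
  [[0,0,-24],[0,0,0]],
  [[0,0,0],[0,0,-0.1406]],
])

```text
time_s: 20.95
position: [0.4728, -0.0572, 0.0917]
tcp_rot: [[0.882, 0.471, 0.008], [0.471, -0.882, -0.003], [0.006, 0.006, -1.0]]
force: [0.7, -0.8, -0.7]
opening: 0.271
grasp_force: 30.0
```

Request:
drive_tool([
  [[0,0,0],[0,0,-0.1406]],
  [[0,0,0],[0,0,-0.1406]],
  [[0,0,0],[0,0,-0.1406]],
  [[0,0,0],[0,0,-0.1406]],
  [[0,0,0],[0,0,-0.1406]],
])

```text
time_s: 21.45
position: [0.4699, -0.0562, 0.0883]
tcp_rot: [[0.366, 0.931, 0.0], [0.931, -0.366, 0.0], [0.0, 0.0, -1.0]]
force: [-0.0, -0.5, -0.3]
opening: 0.27
grasp_force: 30.0
```

Request:
drive_tool([
  [[0,0,0],[0,0,-0.1406]],
  [[0,0,0],[0,0,-0.1406]],
  [[0,0,0],[0,0,-0.1406]],
  [[11.3,38.8,0],[0,0,0]],
  [[11.3,38.8,0],[0,0,0]],
])

```text
time_s: 21.95
position: [0.5466, -0.0304, 0.0883]
tcp_rot: [[-0.04, 0.999, -0.001], [0.999, 0.04, 0.0], [0.0, -0.001, -1.0]]
force: [0.3, 0.6, 0.1]
opening: 0.267
grasp_force: 30.0
```

Request:
drive_tool([
  [[11.3,38.8,0],[0,0,0]],
  [[11.3,38.8,0],[0,0,0]],
  [[0,0,0],[0.15,0,0]],
  [[0,0,0],[0,0,0]],
  [[0,0,0],[0,0,0]],
])

```text
time_s: 22.45
position: [0.6229, -0.0046, 0.0872]
tcp_rot: [[-0.042, 0.988, -0.149], [0.999, 0.041, -0.006], [0.0, -0.149, -0.989]]
force: [-0.6, -0.7, -0.0]
opening: 0.266
grasp_force: 30.0
```

Run:
```python
from h import *
a=capture('side')[160:300,280:460,::-1].copy()
cv2.imwrite('pics/s8.png',cv2.resize(a,(720,560),interpolation=cv2.INTER_CUBIC)); plan(623.5,-4.6,92.4)
```

```text
t 22.5 pos [621.6  -4.6  87.5] yaw 92.4 tilt [ 0.001 -0.15  -0.989] turn -0.001 shift -0.0 1.9 open 0.266 F 30.0
```

View pics/s8.png

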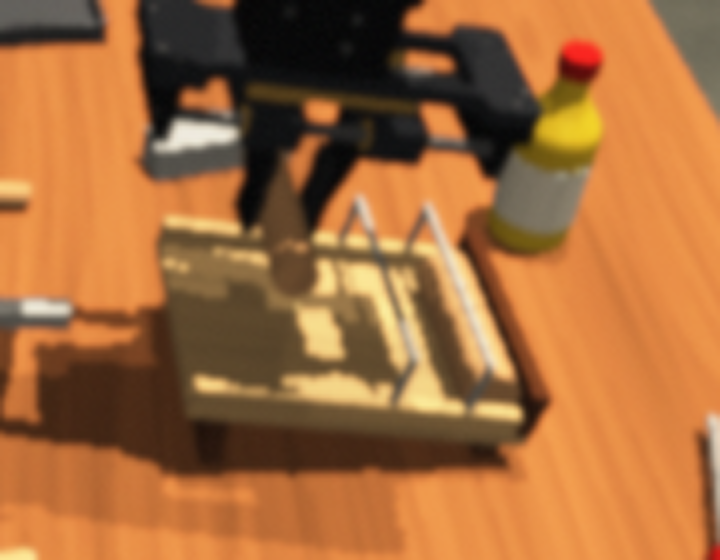

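Side view: the middle dowel is held across the rack, near end at (294,278), same place as the first. The thick dowel lies at the stop, around (440,310).

Request:
drive_tool([
  [[0,6,20],[0,0,0]],
  [[0,0,25],[0,0,0]],
  [[0,0,17],[0,0,0]],
  [[0,0,4],[0,0,0]],
  [[0,0,0],[0,0,0]],
])

```text
time_s: 23.0
position: [0.6177, -0.0051, 0.0223]
tcp_rot: [[-0.04, 0.988, -0.15], [0.999, 0.04, -0.005], [0.001, -0.15, -0.989]]
force: [0.1, 0.5, -0.3]
opening: 0.265
grasp_force: 30.0
```

Request:
drive_tool([
  [[0,0,4],[0,0,0]],
  [[0,0,3],[0,0,0]],
  [[0,0,0],[0,0,0]],
  [[0,0,0],[0,0,0]],
])

```text
time_s: 23.4
position: [0.6189, -0.005, 0.0157]
tcp_rot: [[-0.041, 0.988, -0.148], [0.999, 0.041, -0.006], [-0.0, -0.148, -0.989]]
force: [0.3, 0.9, -0.8]
opening: 0.27
grasp_force: 30.0
```

Request:
drive_tool([
  [[0,0,1.5],[0,0,0]],
  [[0,0,0],[0,0,0]],
  [[0,0,0],[0,0,0]],
])

```text
time_s: 23.7
position: [0.6189, -0.0051, 0.0143]
tcp_rot: [[-0.041, 0.988, -0.147], [0.999, 0.041, -0.006], [-0.0, -0.147, -0.989]]
force: [0.1, 0.2, 2.9]
opening: 0.266
grasp_force: 30.0
```

Request:
drive_tool([
  [[0,0,0],[0,0,0]],
  [[0,0,0],[0,0,0]],
  [[0,0,0],[0,0,0]],
  [[0,0,0],[0,0,0]],
], gripper=0.42)

```text
time_s: 24.1
position: [0.6181, -0.005, 0.0136]
tcp_rot: [[-0.041, 0.988, -0.149], [0.999, 0.041, -0.006], [0.0, -0.149, -0.989]]
force: [-0.3, 0.6, -0.2]
opening: 0.411
grasp_force: 0.0
```

Request:
drive_tool([
  [[0,0,-15],[0,0,0]],
  [[0,0,-40],[0,0,0]],
  [[0,0,-40],[0,0,0]],
  [[0,0,-20],[0,0,0]],
  [[0,0,0],[-0.15,0,0]],
])

```text
time_s: 24.6
position: [0.6451, -0.0057, 0.1331]
tcp_rot: [[-0.041, 0.999, 0.019], [0.999, 0.042, -0.002], [-0.003, 0.019, -1.0]]
force: [1.1, -1.0, -1.1]
opening: 0.421
grasp_force: 0.0
```

Request:
drive_tool([
  [[0,0,0],[0,0,0.14]],
  [[0,0,0],[0,0,0.14]],
  [[0,0,0],[0,0,0.14]],
  [[0,0,0],[0,0,0.14]],
  [[0,0,0],[0,0,0.14]],
], gripper=1)

```text
time_s: 25.1
position: [0.6358, -0.0044, 0.1289]
tcp_rot: [[0.617, 0.787, 0.002], [0.787, -0.617, -0.0], [0.001, 0.002, -1.0]]
force: [-0.6, 0.1, 0.3]
opening: 0.792
grasp_force: 0.0
```

Request:
drive_tool([
  [[0,0,0],[0,0,0.14]],
  [[0,0,0],[0,0,0.14]],
  [[0,0,0],[0,0,0.14]],
  [[0,0,0],[0,0,0.14]],
  [[0,0,0],[0,0,0.14]],
])

```text
time_s: 25.6
position: [0.6358, -0.0043, 0.1288]
tcp_rot: [[0.979, 0.205, 0.002], [0.205, -0.979, -0.0], [0.002, 0.0, -1.0]]
force: [-0.7, 0.5, 0.4]
opening: 0.995
grasp_force: 0.0
```

Request:
drive_tool([
  [[0,0,0],[0,0,0.14]],
  [[0,0,0],[0,0,0.113]],
  [[0,0,0],[0,0,0]],
  [[0,0,0],[0,0,0]],
])

```text
time_s: 26.0
position: [0.6357, -0.0044, 0.1284]
tcp_rot: [[0.999, -0.039, 0.002], [-0.039, -0.999, -0.0], [0.002, 0.0, -1.0]]
force: [0.4, 0.0, 0.3]
opening: 1.001
grasp_force: 0.0
```

```bash
python3 -c "
from h import *
plan(458.8-2,155.7,-2.3)"
```

```text
t 26.0 pos [635.7  -4.4 128.4] yaw -2.2 tilt [ 0.002  0.    -1.   ] turn 0.001 shift -185.1 -152.8 open 1.001 F 0.0
```

Request:
drive_tool([
  [[-30.8,-25.5,0],[0,0,0]],
  [[-30.8,-25.5,0],[0,0,0]],
  [[-30.8,-25.5,0],[0,0,0]],
  [[-30.8,-25.5,0],[0,0,0]],
  [[-30.8,-25.5,0],[0,0,0]],
])

```text
time_s: 26.5
position: [0.4858, 0.1303, 0.1279]
tcp_rot: [[0.999, -0.039, 0.002], [-0.039, -0.999, 0.0], [0.002, -0.0, -1.0]]
force: [0.6, 0.3, -0.6]
opening: 0.995
grasp_force: 0.0
```

Request:
drive_tool([
  [[-30.8,-25.3,0],[0,0,0]],
  [[0,0,0],[0,0,0]],
  [[0,0,45],[0,0,0]],
  [[0,0,45],[0,0,0]],
  [[0,0,40],[0,0,0]],
])

```text
time_s: 27.0
position: [0.4588, 0.1559, -0.0034]
tcp_rot: [[0.999, -0.039, 0.004], [-0.039, -0.999, 0.0], [0.004, -0.0, -1.0]]
force: [0.3, 0.3, 0.7]
opening: 1.002
grasp_force: 0.0
```

Request:
drive_tool([
  [[0,0,20],[0,0,0]],
  [[0,0,6],[0,0,0]],
  [[0,0,5],[0,0,0]],
  [[0,0,2],[0,0,0]],
  [[0,0,0],[0,0,0]],
])

```text
time_s: 27.5
position: [0.4582, 0.156, -0.0347]
tcp_rot: [[0.999, -0.041, 0.003], [-0.041, -0.999, 0.0], [0.003, -0.0, -1.0]]
force: [-0.1, -0.4, -0.4]
opening: 0.998
grasp_force: 0.0
```

```bash
python3 -c "
from h import *
plan(458.8-2,155.7,-2.3)"
```

```text
t 27.5 pos [458.2 156.  -34.7] yaw -2.3 tilt [ 0.003 -0.    -1.   ] turn -0.001 shift -1.4 0.3 open 0.998 F 0.0
```

Request:
drive_tool([
  [[0,0,1.5],[0,0,0]],
  [[0,0,0],[0,0,0]],
  [[0,0,0],[0,0,0]],
  [[0,0,0],[0,0,0]],
  [[0,0,0],[0,0,0]],
], gripper=0)

```text
time_s: 28.0
position: [0.4573, 0.156, -0.0369]
tcp_rot: [[0.999, -0.041, 0.001], [-0.041, -0.999, 0.0], [0.001, -0.0, -1.0]]
force: [-0.7, -0.2, -0.9]
opening: 0.634
grasp_force: 0.0
```

Request:
drive_tool([
  [[0,0,0],[0,0,0]],
  [[0,0,0],[0,0,0]],
  [[0,0,0],[0,0,0]],
  [[0,0,0],[0,0,0]],
  [[0,0,0],[0,0,0]],
])

```text
time_s: 28.5
position: [0.4572, 0.156, -0.0371]
tcp_rot: [[0.999, -0.041, 0.001], [-0.041, -0.999, 0.0], [0.001, -0.0, -1.0]]
force: [-0.6, -0.1, -1.2]
opening: 0.174
grasp_force: 30.3
```

Request:
drive_tool([
  [[0,0,0],[0,0,0]],
  [[0,0,0],[0,0,0]],
])

```text
time_s: 28.7
position: [0.4572, 0.156, -0.0371]
tcp_rot: [[0.999, -0.041, 0.001], [-0.041, -0.999, 0.0], [0.001, -0.0, -1.0]]
force: [0.6, 0.0, 0.0]
opening: 0.177
grasp_force: 30.0
```

Request:
drive_tool([
  [[0,0,-20],[0,0,0]],
  [[0,0,-40],[0,0,0]],
  [[0,0,-40],[0,0,0]],
  [[0,0,-24],[0,0,0]],
  [[0,0,0],[0,0,0]],
])

```text
time_s: 29.2
position: [0.4597, 0.1563, 0.0901]
tcp_rot: [[0.999, -0.041, 0.009], [-0.041, -0.999, 0.001], [0.009, -0.001, -1.0]]
force: [0.1, 0.7, -0.0]
opening: 0.174
grasp_force: 30.0
```

```bash
python3 -c "
from h import *
plan(621.5,-5,92.4)
a=capture('top'); cv2.imwrite('pics/t3.png',a[:,:,::-1])"
```

```text
t 29.2 pos [459.7 156.3  90.1] yaw -2.3 tilt [ 0.009 -0.001 -1.   ] turn 1.488 shift 168.0 -154.9 open 0.174 F 30.0
```

```bash
cat >> h.py <<'E'
def strip(new):
    "row profile of change over the rack against the empty rack, by rack x"
    old=cv2.resize(cv2.imread('pics/top0.png'),(560,420),interpolation=cv2.INTER_AREA).astype(float)
    d=np.abs(cv2.imread(new).astype(float)-old).sum(2)
    c=camera_info('top');f=210/np.tan(np.radians(c['fovy']/2)); o=[]
    for rx in range(-84,92,6):
        z=28+(rx+85)*.16+14; v=[]
        for ry in range(-40,41,8):
            p=np.array([676-.999*rx+.042*ry,-2-.042*rx-.999*ry,z])/1e3
            q=np.array(c['orientation']).T@(p-c['xyz']);q/=q[2]
            v.append(d[int(round(q[1]*f+c['cy'])),int(round(q[0]*f+c['cx']))])
        o.append((rx,int(np.median(v))))
    print(o)
E
python3 -c "
from h import *
strip('pics/t3.png')"
```

```text
[(-84, 182), (-78, 10), (-72, 5), (-66, 135), (-60, 155), (-54, 43), (-48, 49), (-42, 36), (-36, 86), (-30, 23), (-24, 10), (-18, 5), (-12, 4), (-6, 13), (0, 10), (6, 10), (12, 9), (18, 10), (24, 10), (30, 10), (36, 9), (42, 9), (48, 8), (54, 9), (60, 9), (66, 9), (72, 10), (78, 9), (84, 9), (90, 9)]
```

Request:
drive_tool([
  [[0,0,0],[0,0,-0.138]],
  [[0,0,0],[0,0,-0.138]],
  [[0,0,0],[0,0,-0.138]],
  [[0,0,0],[0,0,-0.138]],
  [[0,0,0],[0,0,-0.138]],
])

```text
time_s: 29.75
position: [0.4557, 0.1558, 0.0852]
tcp_rot: [[0.793, 0.609, -0.003], [0.609, -0.793, -0.0], [-0.002, -0.001, -1.0]]
force: [0.1, 0.5, -0.7]
opening: 0.172
grasp_force: 30.0
```

Request:
drive_tool([
  [[0,0,0],[0,0,-0.138]],
  [[0,0,0],[0,0,-0.138]],
  [[0,0,0],[0,0,-0.138]],
  [[0,0,0],[0,0,-0.138]],
  [[0,0,0],[0,0,-0.138]],
])

```text
time_s: 30.25
position: [0.4557, 0.1558, 0.0852]
tcp_rot: [[0.224, 0.974, -0.003], [0.974, -0.224, -0.0], [-0.001, -0.003, -1.0]]
force: [-0.4, 0.2, -0.7]
opening: 0.174
grasp_force: 30.0
```

Request:
drive_tool([
  [[0,0,0],[0,0,-0.138]],
  [[0,0,0],[0,0,-0.135]],
  [[-27.9,26.6,0],[0,0,0]],
  [[-27.9,26.6,0],[0,0,0]],
  [[-27.9,26.6,0],[0,0,0]],
])

```text
time_s: 30.75
position: [0.5397, 0.0749, 0.0851]
tcp_rot: [[-0.042, 0.999, -0.003], [0.999, 0.042, 0.0], [0.001, -0.003, -1.0]]
force: [0.2, -0.2, -0.5]
opening: 0.172
grasp_force: 30.0
```

Request:
drive_tool([
  [[-27.9,26.6,0],[0,0,0]],
  [[-27.9,26.6,0],[0,0,0]],
  [[-27.9,26.6,0],[0,0,0]],
  [[0,0,0],[0.15,0,0]],
  [[0,0,0],[0,0,0]],
])

```text
time_s: 31.25
position: [0.6268, -0.0063, 0.084]
tcp_rot: [[-0.039, 0.988, -0.148], [0.999, 0.039, -0.006], [0.0, -0.148, -0.989]]
force: [0.5, 0.4, 0.3]
opening: 0.171
grasp_force: 30.0
```

Run:
```python
from h import *
a=capture('side'); cv2.imwrite('pics/s9.png',a[:,:,::-1]); plan(623.5,-4.6,92.4)
```

```text
t 31.3 pos [624.2  -5.1  84. ] yaw 92.3 tilt [ 0.001 -0.149 -0.989] turn -0.001 shift 0.6 -0.7 open 0.172 F 30.0
```

Request:
drive_tool([
  [[0,5,20],[0,0,0]],
  [[0,0,25],[0,0,0]],
  [[0,0,16],[0,0,0]],
  [[0,0,4],[0,0,0]],
  [[0,0,0],[0,0,0]],
])

```text
time_s: 31.8
position: [0.6164, -0.004, 0.0211]
tcp_rot: [[-0.042, 0.988, -0.151], [0.999, 0.041, -0.005], [0.001, -0.151, -0.989]]
force: [0.4, 0.4, 0.1]
opening: 0.172
grasp_force: 30.0
```

Request:
drive_tool([
  [[0,0,3],[0,0,0]],
  [[0,0,2],[0,0,0]],
  [[0,0,0],[0,0,0]],
  [[0,0,0],[0,0,0]],
])

```text
time_s: 32.2
position: [0.6184, -0.005, 0.0176]
tcp_rot: [[-0.041, 0.988, -0.147], [0.999, 0.041, -0.006], [-0.0, -0.147, -0.989]]
force: [-0.3, -0.0, 0.7]
opening: 0.171
grasp_force: 30.0
```

Request:
drive_tool([
  [[0,0,1],[0,0,0]],
  [[0,0,0],[0,0,0]],
  [[0,0,0],[0,0,0]],
])

```text
time_s: 32.5
position: [0.6179, -0.005, 0.0161]
tcp_rot: [[-0.041, 0.988, -0.148], [0.999, 0.041, -0.006], [0.0, -0.148, -0.989]]
force: [0.8, 0.2, -0.3]
opening: 0.173
grasp_force: 30.0
```

Request:
drive_tool([
  [[0,0,1],[0,0,0]],
  [[0,0,0],[0,0,0]],
  [[0,0,0],[0,0,0]],
])

```text
time_s: 32.8
position: [0.6177, -0.005, 0.015]
tcp_rot: [[-0.041, 0.988, -0.148], [0.999, 0.041, -0.006], [0.0, -0.148, -0.989]]
force: [0.1, -1.0, -0.7]
opening: 0.171
grasp_force: 30.0
```

Request:
drive_tool([
  [[0,0,1],[0,0,0]],
  [[0,0,0],[0,0,0]],
  [[0,0,0],[0,0,0]],
])

```text
time_s: 33.1
position: [0.6176, -0.005, 0.0141]
tcp_rot: [[-0.041, 0.988, -0.148], [0.999, 0.041, -0.006], [0.0, -0.148, -0.989]]
force: [0.1, -0.3, -0.2]
opening: 0.17
grasp_force: 30.0
```

Request:
drive_tool([
  [[0,0,0],[0,0,0]],
  [[0,0,0],[0,0,0]],
  [[0,0,0],[0,0,0]],
  [[0,0,0],[0,0,0]],
], gripper=0.32)

```text
time_s: 33.5
position: [0.6176, -0.005, 0.0142]
tcp_rot: [[-0.041, 0.988, -0.148], [0.999, 0.041, -0.006], [0.0, -0.148, -0.989]]
force: [0.1, -0.5, -0.7]
opening: 0.312
grasp_force: 0.0
```

Request:
drive_tool([
  [[0,0,-15],[0,0,0]],
  [[0,0,-40],[0,0,0]],
  [[0,0,-40],[0,0,0]],
  [[0,0,-20],[0,0,0]],
  [[0,0,0],[-0.15,0,0]],
])

```text
time_s: 34.0
position: [0.6444, -0.0056, 0.1335]
tcp_rot: [[-0.042, 0.999, 0.02], [0.999, 0.042, -0.002], [-0.003, 0.02, -1.0]]
force: [0.1, -0.8, -1.5]
opening: 0.319
grasp_force: 0.0
```

Request:
drive_tool([
  [[0,0,0],[0,0,0.14]],
  [[0,0,0],[0,0,0.14]],
  [[0,0,0],[0,0,0.14]],
  [[0,0,0],[0,0,0.14]],
  [[0,0,0],[0,0,0.14]],
], gripper=1)

```text
time_s: 34.5
position: [0.635, -0.0043, 0.1293]
tcp_rot: [[0.617, 0.787, 0.003], [0.787, -0.617, -0.0], [0.002, 0.002, -1.0]]
force: [0.5, -0.1, -0.1]
opening: 0.691
grasp_force: 0.0
```

Request:
drive_tool([
  [[0,0,0],[0,0,0.14]],
  [[0,0,0],[0,0,0.14]],
  [[0,0,0],[0,0,0.14]],
  [[0,0,0],[0,0,0.14]],
  [[0,0,0],[0,0,0.081]],
])

```text
time_s: 35.0
position: [0.635, -0.0043, 0.1292]
tcp_rot: [[0.965, 0.263, 0.003], [0.263, -0.965, -0.0], [0.003, 0.001, -1.0]]
force: [-0.2, 0.3, -0.1]
opening: 0.996
grasp_force: 0.0
```

```bash
python3 -c "
from h import *
plan(636.6-2,205.1,15.6)"
```

```text
t 35.0 pos [635.   -4.3 129.2] yaw 15.3 tilt [ 0.003  0.001 -1.   ] turn -0.006 shift 55.9 -201.8 open 0.996 F 0.0
```

Request:
drive_tool([
  [[11.2,-40.4,0],[0,0,-0.006]],
  [[11.2,-40.4,0],[0,0,0]],
  [[11.2,-40.4,0],[0,0,0]],
  [[11.2,-40.4,0],[0,0,0]],
  [[11.2,-40.4,0],[0,0,0]],
])

```text
time_s: 35.5
position: [0.6338, 0.207, 0.1293]
tcp_rot: [[0.962, 0.273, 0.003], [0.273, -0.962, 0.0], [0.003, 0.0, -1.0]]
force: [0.2, -0.2, 0.5]
opening: 1.001
grasp_force: 0.0
```

Request:
drive_tool([
  [[0,0,0],[0,0,0]],
  [[0,0,0],[0,0,0]],
  [[0,0,45],[0,0,0]],
  [[0,0,45],[0,0,0]],
  [[0,0,40],[0,0,0]],
])

```text
time_s: 36.0
position: [0.6341, 0.2034, -0.0028]
tcp_rot: [[0.962, 0.271, 0.002], [0.271, -0.962, -0.0], [0.002, 0.001, -1.0]]
force: [-0.3, -0.4, 0.1]
opening: 0.998
grasp_force: 0.0
```

Request:
drive_tool([
  [[0,0,20],[0,0,0]],
  [[0,0,6],[0,0,0]],
  [[0,0,5],[0,0,0]],
  [[0,0,2],[0,0,0]],
  [[0,0,0],[0,0,0]],
])

```text
time_s: 36.5
position: [0.635, 0.2051, -0.0337]
tcp_rot: [[0.962, 0.273, 0.004], [0.273, -0.962, 0.0], [0.004, 0.001, -1.0]]
force: [-0.2, 0.2, 0.1]
opening: 1.002
grasp_force: 0.0
```

Request:
drive_tool([
  [[0,0,0],[0,0,0]],
  [[0,0,0],[0,0,0]],
  [[0,0,0],[0,0,0]],
  [[0,0,0],[0,0,0]],
  [[0,0,0],[0,0,0]],
], gripper=0)

```text
time_s: 37.0
position: [0.6338, 0.2054, -0.035]
tcp_rot: [[0.962, 0.273, 0.002], [0.273, -0.962, 0.0], [0.002, 0.0, -1.0]]
force: [0.0, 0.1, -0.1]
opening: 0.635
grasp_force: 0.0
```

Request:
drive_tool([
  [[0,0,0],[0,0,0]],
  [[0,0,0],[0,0,0]],
  [[0,0,0],[0,0,0]],
  [[0,0,0],[0,0,0]],
  [[0,0,0],[0,0,0]],
])

```text
time_s: 37.5
position: [0.6337, 0.2054, -0.0351]
tcp_rot: [[0.962, 0.273, 0.001], [0.273, -0.962, 0.0], [0.001, 0.0, -1.0]]
force: [0.5, 0.8, -1.2]
opening: 0.317
grasp_force: 30.0
```

```bash
python3 -c "
from h import *
plan(494-3,-380,2)"
```

```text
t 37.5 pos [633.7 205.4 -35.1] yaw 15.9 tilt [ 0.001  0.    -1.   ] turn 0.242 shift -163.1 580.1 open 0.317 F 30.0
```

Request:
drive_tool([
  [[0,0,-20],[0,0,0]],
  [[0,0,-40],[0,0,0]],
  [[0,0,-45],[0,0,0]],
  [[0,0,-45],[0,0,0.121]],
  [[0,0,0],[0,0,0.121]],
])

```text
time_s: 38.0
position: [0.6384, 0.2062, 0.1216]
tcp_rot: [[0.999, 0.03, 0.015], [0.03, -1.0, 0.002], [0.015, -0.002, -1.0]]
force: [1.7, 0.1, -5.2]
opening: 0.318
grasp_force: 30.0
```

Request:
drive_tool([
  [[-10.2,36.2,0],[0,0,0]],
  [[-10.2,36.2,0],[0,0,0]],
  [[-10.2,36.2,0],[0,0,0]],
  [[-10.2,36.2,0],[0,0,0]],
  [[-10.2,36.2,0],[0,0,0]],
])

```text
time_s: 38.5
position: [0.5869, 0.0215, 0.1135]
tcp_rot: [[0.999, 0.035, -0.002], [0.035, -0.999, 0.0], [-0.002, -0.0, -1.0]]
force: [0.5, 0.1, -5.3]
opening: 0.321
grasp_force: 30.0
```

Request:
drive_tool([
  [[-10.2,36.2,0],[0,0,0]],
  [[-10.2,36.2,0],[0,0,0]],
  [[-10.2,36.2,0],[0,0,0]],
  [[-10.2,36.2,0],[0,0,0]],
  [[-10.2,36.2,0],[0,0,0]],
])

```text
time_s: 39.0
position: [0.5424, -0.1609, 0.1136]
tcp_rot: [[0.999, 0.035, -0.001], [0.035, -0.999, 0.001], [-0.001, -0.001, -1.0]]
force: [1.1, 0.1, -6.0]
opening: 0.32
grasp_force: 30.0
```

Request:
drive_tool([
  [[-10.2,36.2,0],[0,0,0]],
  [[-10.2,36.2,0],[0,0,0]],
  [[-10.2,36.2,0],[0,0,0]],
  [[-10.2,36.2,0],[0,0,0]],
  [[-10.2,36.2,0],[0,0,0]],
])

```text
time_s: 39.5
position: [0.4979, -0.3432, 0.1133]
tcp_rot: [[0.999, 0.035, -0.001], [0.035, -0.999, 0.002], [-0.001, -0.003, -1.0]]
force: [1.0, -0.6, -5.0]
opening: 0.322
grasp_force: 30.0
```

Request:
drive_tool([
  [[-10.2,36.2,0],[0,0,0]],
  [[0,0,0],[0,0,0]],
  [[0,0,0],[0,0,0]],
])

```text
time_s: 39.8
position: [0.4891, -0.3793, 0.1132]
tcp_rot: [[0.999, 0.032, -0.001], [0.032, -0.999, 0.003], [-0.001, -0.003, -1.0]]
force: [1.0, 0.3, -5.8]
opening: 0.317
grasp_force: 30.0
```

```bash
python3 -c "
from h import *
plan(494-3,-380,2)
a=capture('top'); cv2.imwrite('pics/t4.png',a[:,:,::-1]); strip('pics/t4.png')"
```

```text
t 39.8 pos [ 489.1 -379.3  113.2] yaw 1.9 tilt [-0.001 -0.003 -1.   ] turn -0.003 shift 1.9 0.8 open 0.317 F 30.0
[(-84, 201), (-78, 30), (-72, 13), (-66, 121), (-60, 144), (-54, 58), (-48, 66), (-42, 22), (-36, 74), (-30, 14), (-24, 25), (-18, 105), (-12, 57), (-6, 31), (0, 28), (6, 27), (12, 25), (18, 26), (24, 27), (30, 26), (36, 25), (42, 26), (48, 27), (54, 26), (60, 25), (66, 27), (72, 26), (78, 25), (84, 27), (90, 24)]
```

Request:
drive_tool([
  [[2,1,40],[0,0,0]],
  [[0,0,40],[0,0,0]],
  [[0,0,40],[0,0,0]],
  [[0,0,12],[0,0,0]],
  [[0,0,0],[0,0,0]],
])

```text
time_s: 40.35
position: [0.4916, -0.3772, -0.0196]
tcp_rot: [[0.999, 0.036, -0.003], [0.036, -0.999, 0.005], [-0.003, -0.005, -1.0]]
force: [0.1, -0.5, -4.6]
opening: 0.319
grasp_force: 30.0
```

Request:
drive_tool([
  [[0,0,4],[0,0,0]],
  [[0,0,3],[0,0,0]],
  [[0,0,2],[0,0,0]],
  [[0,0,0],[0,0,0]],
  [[0,0,0],[0,0,0]],
])

```text
time_s: 40.85
position: [0.4931, -0.3805, -0.0256]
tcp_rot: [[0.999, 0.035, 0.002], [0.035, -0.999, -0.001], [0.002, 0.001, -1.0]]
force: [-0.4, 0.8, -4.6]
opening: 0.323
grasp_force: 30.0
```

Request:
drive_tool([
  [[0,0,1],[0,0,0]],
  [[0,0,0],[0,0,0]],
  [[0,0,0],[0,0,0]],
])

```text
time_s: 41.15
position: [0.4928, -0.3801, -0.0274]
tcp_rot: [[0.999, 0.035, 0.001], [0.035, -0.999, 0.0], [0.001, -0.0, -1.0]]
force: [-1.0, 0.2, -6.0]
opening: 0.318
grasp_force: 30.0
```

Request:
drive_tool([
  [[0,0,1],[0,0,0]],
  [[0,0,0],[0,0,0]],
  [[0,0,0],[0,0,0]],
])

```text
time_s: 41.45
position: [0.4928, -0.3801, -0.0285]
tcp_rot: [[0.999, 0.035, 0.001], [0.035, -0.999, 0.0], [0.001, -0.0, -1.0]]
force: [-0.2, 0.6, -5.5]
opening: 0.317
grasp_force: 30.0
```

Request:
drive_tool([
  [[0,0,1],[0,0,0]],
  [[0,0,0],[0,0,0]],
  [[0,0,0],[0,0,0]],
])

```text
time_s: 41.75
position: [0.4928, -0.3801, -0.0294]
tcp_rot: [[0.999, 0.035, 0.001], [0.035, -0.999, 0.0], [0.001, -0.0, -1.0]]
force: [0.2, 0.3, -4.3]
opening: 0.32
grasp_force: 30.0
```

Request:
drive_tool([
  [[0,0,0.5],[0,0,0]],
  [[0,0,0],[0,0,0]],
  [[0,0,0],[0,0,0]],
])

```text
time_s: 42.05
position: [0.4928, -0.3801, -0.0299]
tcp_rot: [[0.999, 0.035, 0.001], [0.035, -0.999, 0.0], [0.001, -0.0, -1.0]]
force: [-0.2, 0.5, -5.0]
opening: 0.319
grasp_force: 30.0
```

Request:
drive_tool([
  [[0,0,0],[0,0,0]],
  [[0,0,0],[0,0,0]],
  [[0,0,0],[0,0,0]],
  [[0,0,0],[0,0,0]],
], gripper=0.48)

```text
time_s: 42.45
position: [0.4933, -0.3806, -0.0293]
tcp_rot: [[0.999, 0.035, 0.002], [0.035, -0.999, -0.001], [0.002, 0.001, -1.0]]
force: [-0.0, -0.2, -0.9]
opening: 0.471
grasp_force: 0.0
```

Request:
drive_tool([
  [[0,0,-15],[0,0,0]],
  [[0,0,-40],[0,0,0]],
  [[0,0,-45],[0,0,0]],
  [[0,0,-45],[0,0,0]],
  [[0,0,0],[0,0,0]],
])

```text
time_s: 42.95
position: [0.4967, -0.3843, 0.1236]
tcp_rot: [[0.999, 0.035, 0.012], [0.035, -0.999, -0.012], [0.012, 0.012, -1.0]]
force: [0.1, -0.7, 0.3]
opening: 0.478
grasp_force: 0.0
```

```bash
python3 -c "
from h import *
plan(481-3,44.1,0.9)
a=capture('top'); cv2.imwrite('pics/t5.png',a[:,:,::-1]); strip('pics/t5.png')"
```

```text
t 42.95 pos [ 496.7 -384.3  123.6] yaw 2.0 tilt [ 0.012  0.012 -1.   ] turn 0.019 shift -11.9 -428.6 open 0.478 F 0.0
[(-84, 201), (-78, 27), (-72, 13), (-66, 120), (-60, 145), (-54, 59), (-48, 67), (-42, 22), (-36, 70), (-30, 12), (-24, 24), (-18, 105), (-12, 55), (-6, 32), (0, 25), (6, 26), (12, 24), (18, 27), (24, 26), (30, 26), (36, 27), (42, 26), (48, 25), (54, 26), (60, 26), (66, 27), (72, 25), (78, 27), (84, 26), (90, 23)]
```

Request:
drive_tool([
  [[-0.7,-35.4,0],[0,0,0.018]],
  [[-0.7,-35.4,0],[0,0,0]],
  [[-0.7,-35.4,0],[0,0,0]],
  [[-0.7,-35.4,0],[0,0,0]],
  [[-0.7,-35.4,0],[0,0,0]],
], gripper=0.75)

```text
time_s: 43.5
position: [0.4843, -0.2013, 0.1145]
tcp_rot: [[1.0, 0.016, -0.0], [0.016, -1.0, 0.001], [-0.0, -0.001, -1.0]]
force: [0.9, 0.2, -0.7]
opening: 0.737
grasp_force: 0.0
```

Request:
drive_tool([
  [[-0.7,-35.4,0],[0,0,0]],
  [[-0.7,-35.4,0],[0,0,0]],
  [[-0.7,-35.4,0],[0,0,0]],
  [[-0.7,-35.4,0],[0,0,0]],
  [[-0.7,-35.4,0],[0,0,0]],
])

```text
time_s: 44.0
position: [0.4778, -0.0247, 0.1146]
tcp_rot: [[1.0, 0.017, -0.001], [0.017, -1.0, 0.001], [-0.001, -0.001, -1.0]]
force: [-0.4, 0.6, -0.1]
opening: 0.753
grasp_force: 0.0
```

Request:
drive_tool([
  [[-0.7,-35.4,0],[0,0,0]],
  [[-0.7,-35.4,0],[0,0,0]],
  [[0,0,0],[0,0,0]],
  [[0,0,0],[0,0,0]],
  [[0,0,0],[0,0,0]],
])

```text
time_s: 44.5
position: [0.4764, 0.0437, 0.1149]
tcp_rot: [[1.0, 0.016, 0.001], [0.016, -1.0, -0.0], [0.001, 0.0, -1.0]]
force: [0.4, -0.3, -0.7]
opening: 0.749
grasp_force: 0.0
```

```bash
python3 -c "
from h import *
plan(481-3,44.1,0.9)"
```

```text
t 44.5 pos [476.4  43.7 114.9] yaw 0.9 tilt [ 0.001  0.    -1.   ] turn 0.001 shift 1.6 -0.4 open 0.749 F 0.0
```

Request:
drive_tool([
  [[2,0,45],[0,0,0]],
  [[0,0,45],[0,0,0]],
  [[0,0,40],[0,0,0]],
  [[0,0,12],[0,0,0]],
  [[0,0,0],[0,0,0]],
])

```text
time_s: 45.0
position: [0.4775, 0.0435, -0.0283]
tcp_rot: [[1.0, 0.015, -0.003], [0.015, -1.0, 0.001], [-0.003, -0.001, -1.0]]
force: [-0.1, 0.1, 0.2]
opening: 0.747
grasp_force: 0.0
```

Request:
drive_tool([
  [[0,0,5],[0,0,0]],
  [[0,0,3],[0,0,0]],
  [[0,0,1.5],[0,0,0]],
  [[0,0,0],[0,0,0]],
  [[0,0,0],[0,0,0]],
])

```text
time_s: 45.5
position: [0.4791, 0.0445, -0.0357]
tcp_rot: [[1.0, 0.017, 0.003], [0.017, -1.0, -0.0], [0.003, 0.0, -1.0]]
force: [-0.3, -0.4, 0.3]
opening: 0.749
grasp_force: 0.0
```

Request:
drive_tool([
  [[0,0,0],[0,0,0]],
  [[0,0,0],[0,0,0]],
  [[0,0,0],[0,0,0]],
  [[0,0,0],[0,0,0]],
  [[0,0,0],[0,0,0]],
], gripper=0)

```text
time_s: 46.0
position: [0.4786, 0.0445, -0.0364]
tcp_rot: [[1.0, 0.017, 0.001], [0.017, -1.0, 0.0], [0.001, -0.0, -1.0]]
force: [-0.3, -0.2, -0.5]
opening: 0.38
grasp_force: 0.0
```

Request:
drive_tool([
  [[0,0,0],[0,0,0]],
  [[0,0,0],[0,0,0]],
  [[0,0,0],[0,0,0]],
  [[0,0,0],[0,0,0]],
  [[0,0,0],[0,0,0]],
])

```text
time_s: 46.5
position: [0.4786, 0.0445, -0.0364]
tcp_rot: [[1.0, 0.017, 0.001], [0.017, -1.0, 0.0], [0.001, -0.0, -1.0]]
force: [0.1, 0.5, -0.7]
opening: 0.157
grasp_force: 30.0
```

```bash
python3 -c "
from h import *
plan(498-3,377.4,6.3)"
```

```text
t 46.5 pos [478.6  44.5 -36.4] yaw 1.0 tilt [ 0.001 -0.    -1.   ] turn -0.093 shift 52.8 -329.1 open 0.157 F 30.0
```

Request:
drive_tool([
  [[0,0,-20],[0,0,0]],
  [[0,0,-40],[0,0,0]],
  [[0,0,-40],[0,0,0]],
  [[0,0,-30],[0,0,-0.093]],
  [[5.9,-36.6,0],[0,0,0]],
])

```text
time_s: 47.0
position: [0.4844, 0.0789, 0.0975]
tcp_rot: [[0.994, 0.106, 0.011], [0.106, -0.994, -0.002], [0.011, 0.003, -1.0]]
force: [1.7, 0.2, -1.2]
opening: 0.156
grasp_force: 30.0
```

Request:
drive_tool([
  [[5.9,-36.6,0],[0,0,0]],
  [[5.9,-36.6,0],[0,0,0]],
  [[5.9,-36.6,0],[0,0,0]],
  [[5.9,-36.6,0],[0,0,0]],
  [[5.9,-36.6,0],[0,0,0]],
])

```text
time_s: 47.5
position: [0.4888, 0.2679, 0.0933]
tcp_rot: [[0.994, 0.11, 0.0], [0.11, -0.994, -0.0], [0.0, 0.0, -1.0]]
force: [0.2, -0.3, -1.8]
opening: 0.159
grasp_force: 30.0
```

Request:
drive_tool([
  [[5.9,-36.6,0],[0,0,0]],
  [[5.9,-36.6,0],[0,0,0]],
  [[5.9,-36.6,0],[0,0,0]],
  [[0,0,0],[0,0,0]],
  [[0,0,0],[0,0,0]],
])

```text
time_s: 48.0
position: [0.494, 0.3779, 0.0929]
tcp_rot: [[0.994, 0.112, -0.0], [0.112, -0.994, -0.001], [-0.0, 0.001, -1.0]]
force: [-0.7, -0.5, -1.0]
opening: 0.157
grasp_force: 30.0
```

```bash
python3 -c "
from h import *
plan(498-3,377.4,6.3)"
```

```text
t 48.0 pos [494.  377.9  92.9] yaw 6.4 tilt [-0.     0.001 -1.   ] turn 0.002 shift 0.9 0.6 open 0.157 F 30.0
```

Request:
drive_tool([
  [[0,0,40],[0,0,0]],
  [[0,0,40],[0,0,0]],
  [[0,0,30],[0,0,0]],
  [[0,0,8],[0,0,0]],
  [[0,0,0],[0,0,0]],
])

```text
time_s: 48.5
position: [0.4942, 0.3759, -0.0256]
tcp_rot: [[0.994, 0.108, -0.002], [0.108, -0.994, -0.002], [-0.002, 0.002, -1.0]]
force: [-0.3, -0.6, -1.3]
opening: 0.157
grasp_force: 30.0
```

Request:
drive_tool([
  [[0,0,3],[0,0,0]],
  [[0,0,2],[0,0,0]],
  [[0,0,1],[0,0,0]],
  [[0,0,0],[0,0,0]],
  [[0,0,0],[0,0,0]],
])

```text
time_s: 49.0
position: [0.4956, 0.378, -0.0297]
tcp_rot: [[0.994, 0.11, 0.002], [0.11, -0.994, 0.001], [0.002, -0.0, -1.0]]
force: [0.6, -0.5, -1.8]
opening: 0.154
grasp_force: 30.0
```

Request:
drive_tool([
  [[0,0,1],[0,0,0]],
  [[0,0,0],[0,0,0]],
  [[0,0,0],[0,0,0]],
])

```text
time_s: 49.3
position: [0.4953, 0.3777, -0.0313]
tcp_rot: [[0.994, 0.11, 0.001], [0.11, -0.994, 0.0], [0.001, 0.0, -1.0]]
force: [0.2, 0.4, -0.8]
opening: 0.158
grasp_force: 30.0
```

Request:
drive_tool([
  [[0,0,0.8],[0,0,0]],
  [[0,0,0],[0,0,0]],
  [[0,0,0],[0,0,0]],
])

```text
time_s: 49.6
position: [0.4953, 0.3777, -0.0322]
tcp_rot: [[0.994, 0.11, 0.001], [0.11, -0.994, 0.0], [0.001, 0.0, -1.0]]
force: [-0.9, 0.1, -2.0]
opening: 0.156
grasp_force: 30.0
```

Request:
drive_tool([
  [[0,0,0],[0,0,0]],
  [[0,0,0],[0,0,0]],
  [[0,0,0],[0,0,0]],
  [[0,0,0],[0,0,0]],
], gripper=0.32)

```text
time_s: 50.0
position: [0.4955, 0.3778, -0.0319]
tcp_rot: [[0.994, 0.11, 0.002], [0.11, -0.994, 0.0], [0.002, -0.0, -1.0]]
force: [0.7, 1.0, 0.3]
opening: 0.307
grasp_force: 0.0
```

Request:
drive_tool([
  [[0,0,-15],[0,0,0]],
  [[0,0,-40],[0,0,0]],
  [[0,0,-45],[0,0,0]],
  [[-40,0,-20],[0,0,0]],
  [[-40,0,0],[0,0,0]],
])

```text
time_s: 50.5
position: [0.4189, 0.3707, 0.0927]
tcp_rot: [[0.994, 0.108, 0.011], [0.108, -0.994, 0.006], [0.011, -0.005, -1.0]]
force: [-0.3, 0.0, -0.1]
opening: 0.319
grasp_force: 0.0
```

Request:
drive_tool([
  [[0,40,0],[0,0,0]],
  [[0,40,0],[0,0,0]],
  [[0,40,0],[0,0,0]],
  [[0,0,0],[0,0,0]],
  [[0,0,0],[0,0,0]],
])

```text
time_s: 51.0
position: [0.4295, 0.2492, 0.0888]
tcp_rot: [[0.994, 0.107, 0.003], [0.107, -0.994, 0.001], [0.003, -0.001, -1.0]]
force: [0.7, -0.2, -0.0]
opening: 0.321
grasp_force: 0.0
```

```bash
python3 -c "
from h import *
a=capture('top'); cv2.imwrite('pics/t6.png',a[:,:,::-1]); strip('pics/t6.png')
b=capture('side')
t=cv2.resize(a[90:310,90:510,::-1],(440,230)); 
t=cv2.resize(a[110:280,130:500,::-1],(653,300),interpolation=cv2.INTER_CUBIC)
s=cv2.resize(b[60:300,180:480,::-1],(375,300),interpolation=cv2.INTER_CUBIC)
r=cv2.resize(a[125:205,285:355,::-1],(278,300),interpolation=cv2.INTER_CUBIC)
c=np.zeros((600,653,3),np.uint8); c[:300]=t; c[300:,:375]=s; c[300:,375:]=r
cv2.imwrite('pics/fin.png',c)"
```

```text
[(-84, 187), (-78, 12), (-72, 4), (-66, 133), (-60, 150), (-54, 45), (-48, 52), (-42, 30), (-36, 85), (-30, 6), (-24, 35), (-18, 117), (-12, 70), (-6, 16), (0, 12), (6, 12), (12, 12), (18, 12), (24, 13), (30, 11), (36, 12), (42, 12), (48, 12), (54, 11), (60, 12), (66, 13), (72, 10), (78, 11), (84, 11), (90, 13)]
```

View pics/fin.png

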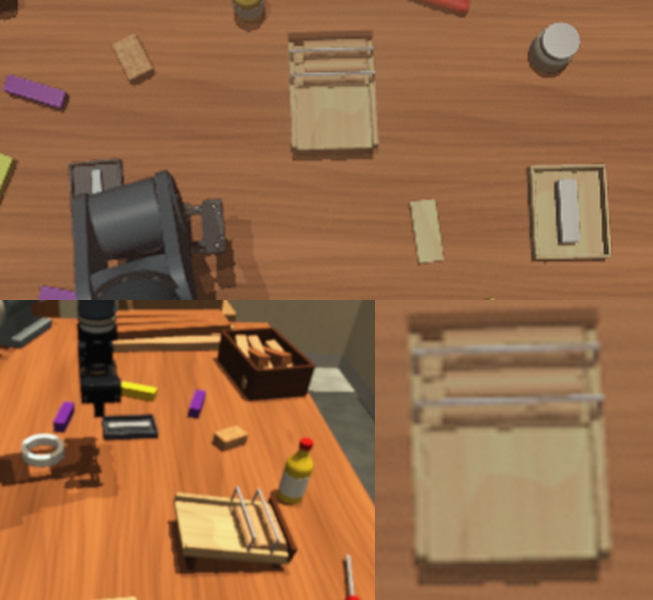

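The last picture shows both bars lying flat in their trays, thick at (568,212) and thin at (130,427), with the offcut untouched at (427,231). The dowels blend into the deck under the guards, so I check them numerically for position and squareness.

Run:
```python
from h import *
old=cv2.resize(cv2.imread('pics/top0.png'),(560,420),interpolation=cv2.INTER_AREA).astype(float)
d={'top':np.abs(cv2.imread('pics/t6.png').astype(float)-old).sum(2)}
olds=cv2.resize(cv2.imread('pics/side0.png'),(560,420),interpolation=cv2.INTER_AREA).astype(float)
d['side']=np.abs(capture('side')[:,:,::-1].astype(float)-olds).sum(2)
for n in d:
    c=camera_info(n);f=210/np.tan(np.radians(c['fovy']/2)); print(n,'rows ry -60..60 step 10, cols rx -84..12 step 6')
    for ry in range(-60,61,10):
        v=[]
        for rx in range(-84,13,6):
            p=np.array([676-.999*rx+.042*ry,-2-.042*rx-.999*ry,28+(rx+85)*.16+14])/1e3
            q=np.array(c['orientation']).T@(p-c['xyz']);q/=q[2]
            v.append(int(d[n][int(round(q[1]*f+c['cy'])),int(round(q[0]*f+c['cx']))]))
        print(ry,*('%4d'%x for x in v))
```

```text
top rows ry -60..60 step 10, cols rx -84..12 step 6
-60   13    6   10   12   13   13    3   12   12    7   14   18   18    9   15    9    7
-50   13   17    9   12   18   18   15   10   14    5    9    8   11   19    5   11   14
-40  180   15   10   57  148   28   61    4   85    6   15  113   69   20   12   11   13
-30  177   15    2  134  146   46   62   17  100    3   31  114   87   13   17   13   16
-20  175   55    2  142  156   53   58   23  101    4   32   91   89   13   12    8   13
-10  199   39    4  144  160   34   49   31  101    4   47  122   82   25    9   14   10
0  190   15    3  108  164   18   49   33  104    3   50  117   62   22   12   11    7
10  189    9    5  140  147   63   59   27   76    6   36  123   65   14   10    8   18
20  181    7    6  134  149   83   64   32   76    7   78  125   34   13   11   14   11
30  183   12   10  134  161   47    8   41   59   12   74  129   64   20    9   14   13
40  187    8   14  133  157   47   10   44   64   13   18   98   70   17   11   16   13
50  186    6   54  200  164   36   19   31  105    3   32   90   59   17   
[... 602 characters left out ...]
   67   33  288  369  271   28  104   63  152  173  148  371  342   31   25   24   24
0   45   35  272  418  263   31   19   49  156  162  143  324  336   26   23   24   25
10  115   67  198  439  262   61   28   87  177  180  185  344  349   34   24   21   21
20   66   73  176  395  371   14   29   71  170  162  174  349  347   31   26   24   23
30  159   49  229  403  295   27  157   98  133  128  161  371  332   36   23   26   26
40   95  175  237  425  298   20   40  124  243   81  154  322  324   28   26   24   25
50   69  354  406  222  424  356  293  366  311  297  158  295  312   31   22   23   21
60   19   48  139  106   67   55   89  111   88   70  102   79   69   27   23   25   24
```

```bash
python3 -c "
from rig import hand_in
print(hand_in())"
```

```text
the job is handed in; nothing more can be done
None
```

The job is handed in at about 51 s of the 125 s limit. The three dowels lie across the rack in order (thick, middle, thin), both steel bars are flat in their trays, and the offcut was left where it was.

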